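# Unlock the jewellery showcase for restocking

## Task

Get the small glass-topped showcase ready for restocking: take the hex key from its stand, feel for the hex socket sunk in the showcase's front rail, seat the key and turn it anticlockwise, taking a fresh grip as often as needed, until the lock stops. Then push the glass cover fully open to the left, and bring up the case light by rolling the black thumbwheel in the front rail to the left, exactly three clicks from off. Leave the key standing seated in the lock, and do not knock the candle tins or the gift box about.

Things in the scene. Friction and masses are not known exactly. Their poses are not given: they have to be found in the camera images.
- case: Low wooden showcase, 145 (x) x 280 (y) x 70 mm high, fixed to the table; origin at the centre of its underside, x to its back, y to its left, z up; yawed up to 0.15 rad. Front rail: case x -72.5 to -36.5 mm, top at 70 mm, with the lock and the dimmer wheel. The left half of the top is a fixed pane; the right half is the sliding cover, which runs left over that pane.
- lock_mouth (a point): Middle of the hex socket's mouth, at case (-54.5, 16, 55) mm: 15 mm below the rail's top, at the bottom of a countersunk brass guide that narrows from 32 mm wide at the rail's top to 16 mm, so that a key put into it slides to the middle. The socket is 13.2 mm across flats and 14 mm deep below this point. Axes as the case's.
- lock (a joint): Lock angle in rad, anticlockwise from above: starts at 0 to 0.45 (locked), stop at 2.7 (unlocked), stays where left (0.06 N m friction). Its cam blocks the cover until about 2.4. At 0 two opposite corners of the hex socket point along the case's x axis; they turn with it. The key has about 0.2 rad of play either way in the socket before it bites.
- cover (a joint): Travel of the sliding cover in m: 0 closed, 0.100 fully open at its stop, towards the case's left (+y). It rubs with about 1.5 N and stays where it is left.
- finger_bar (a point): Centre of the brass finger bar at the cover's right edge: 64 mm long along the case's x, 8 mm thick along y, its foot on the cover at 68 mm and its top at 80 mm above the table; it moves with the cover. Push its right-hand (-y) face. The case's end wall, 70 mm high, begins 4 mm to its right when closed, so push above 70 mm. Axes as the case's.
- dimmer_top (a point): Highest point of the black knurled thumbwheel that sticks 9 mm out of a slot in the front rail, at case (-54.5, 92, 79) mm. The wheel is 40 mm across and 10 mm wide with its axis along the case's x, so its top edge rolls along the case's y. Axes as the case's.
- dimmer (a joint): Thumbwheel angle in rad: 0 at the start (off); rolling its top edge to the case's left (+y) raises it. It clicks every 0.262 rad (5.2 mm at the rim): third click 0.785, sixth and last 1.571; let go, it springs into the nearest click. It needs 1 to 2 N at the rim. A white line on the rim is on top when off.
- key_grip (a point): Centre of the key's light wooden handle, a square block 26 x 26 x 38 mm with sides along this frame's x and y. Below it a steel hex shank, 12 mm across flats, two opposite corners along this frame's x; its tapered tip is 62 mm below this point. 90 g. This point is 68 mm above the table in the stand, 103 mm when seated in the lock, about 115 mm when resting on the socket's mouth.
- key_stand: Turned round wooden stand, fixed, 58 mm wide at its foot and 36 mm high, with a bore 15.6 mm wide and 30 mm deep in which the key stands; origin at the centre of its underside.
- candle_tin_0: Bystander: round candle tin, 50 mm wide, 28 mm high; origin at the centre of its underside.
- candle_tin_1: Bystander: round candle tin, 50 mm wide, 28 mm high; origin at the centre of its underside.
- gift_box: Bystander: small lidded card box with a flowered top, 63 x 71 x 30 mm; origin at the centre of its underside.

How it is judged:
By the outcome, as a careful person would: the job done as asked, in the order asked, and still so for the second after the job is handed in, with the robot touching nothing.
It also fails if it takes over 69 s, if anything falls off the work surface, if the arm or the gripper's body presses on something with over 40 N, if the wrist force passes 120 N, or if a joint passes its speed limit or range.

## Robot

A 7-joint arm with a two-finger parallel gripper is mounted at the origin on a cart in front of the work surface, level with it; the furniture and walls round the work are solid. World frame = base frame: x ahead of the robot, y to its left, z up, the work surface at z = 0. Lengths are in m, angles in rad, forces in N, time in s.
With the tool pointing down it reaches from about 0.4 to 0.85 m from the base axis. Payload 10.4 kg.
Tool frame: the origin (TCP) lies midway between the tips of the shut fingers; the grasp point (between the pads) lies 19 mm behind it (r.grasp_offset is the distance from the TCP to the grasp point, in m); z points along the fingers, y is the line along which they close (so a half turn about z gives the same grasp; the last joint's range is limited). The gripper opens to 87 mm and grips with 3 to 60 N. Pads are 19 mm wide; open, the fingers measure 117 mm over their backs; the gripper's body (75 mm by 190 mm) begins 51 mm behind the grasp point.
Start: joints at [1.295, 0.332, -0.065, 1.46, 0.022, 1.35, -0.088], TCP at [0.156, -0.605, 0.223] pointing down, gripper open.
Joint ranges: [-2.6, 2.6], [-0.5, 2.12], [-1.47, 1.34], [0.16, 2.42], [-1.27, 4.41], [0.06, 2.06], [-2.6, 2.6]. Speed limits (rad/s): [2.22, 2.22, 2.79, 2.79, 3.14, 3.14, 3.14].

## Interface

Orientations are given as a unit quaternion [x, y, z, w].
In Python, from bench import r gives the robot as it stands.
- The arm moves only by the tool drive_tool, never from a script. Its argument "moves" is a list that holds one entry, the list of rows, each a list of 7 numbers: the shift along the tool's x, y, z in m, then the turn, a rotation vector about the tool's x, y, z in rad, then the opening, from 0 (shut) to 1 (fully open). In form: [[[tx, ty, tz, ax, ay, az, jaw], ...]]. A call has 1 to 10 rows; each row shifts and turns the commanded pose from where the row before left it, along the tool's axes as they then stand; what a row does not reach is not made up. A row lasts 1/10 s, in which the tool goes at most 50 mm and 8.59 degrees, less where a joint would pass 70% of its speed; a pose out of reach is approached as far as the arm can. A call is refused whole if a number of a shift passes 0.05 or a number of a turn 0.15, either way. A call with a gripper value outside its range is refused whole. The fingers move at their own pace and stop on an object; "squeeze" is the grip in N (left out, the last holds). Time passes only in rows, so rows that do not move let the fingers close. It gives the time, the measured TCP pose, the force, the opening and the grip force at its end, in the units of the state.
- r.read_state(): the state, without advancing time (a new reading comes with each control period).
- r.camera(name): name is "scene" or "top" or "wrist"; returns the picture (420x560x3 uint8, red, green, blue); there is no depth.
- r.camera_info(name): a dict with "mtx" (3x3 intrinsics, pixels), "k1" (the pictures are not rectified: a ray, as slopes to the right and down, at radius r is drawn at 1 + k1 r^2 times it, then the intrinsics apply), "rvec" (rotation vector, rad) and "tvec" (3), from world to camera coordinates, as OpenCV has them; the wrist camera has in their place "T_tool_cam" (4x4, takes a point from camera to tool coordinates, whose origin is the TCP and whose axes are the flange's). Camera axes: x right, y down, z forward; pixel columns grow to the right and rows downward; lengths in m; the calibration is good to about 2 mm. A picture is of the moment at which its call begins: read the wrist's pose just before it. camera_info takes no time and is no camera call.
- r.close_job(): hands the job in; it is judged then, once.
Trained networks look in the newest picture that a camera, given by its name, has taken for a name from the list of things; names that differ only in an ending like _2 or _b are one class to them, and where a whole thing is asked for, a point or a joint stands for the part that bears it (a point fixed in the world has none). Each returns a list of dicts, best first, with "conf" (0 to 1); they miss things now and then, are a little off and sometimes report something else, mostly with a low value. They report only what shows in the picture. A call takes as long as a camera call.
- r.find_in(camera, query): "bbox" ([left, top, right, bottom] in pixels, round what is visible of it).
- r.place_of(camera, query): "at" ([column, row] in pixels: a listed point, or the origin of a listed thing).
The state is a dict: "time": time; "joint_positions": joint angles; "joint_vel": joint speeds; "joint_torque": joint torques, N m; "ee_pos": TCP position; "eef_rot": TCP orientation; "ft_force": force on the tool from outside, world axes, zero at the start; "torque": the same for the moment, N m; "width": finger opening in m; "grip_force": force on a finger pad.
Only numpy, scipy, OpenCV 4.12 (cv2) and the standard library are available. Lean on these libraries where they do the work, as an engineer would, in place of code of your own. Each camera call takes 0.05 s, during which the arm holds its last target. There are 200 camera calls.

## Working session

There is one attempt and no reset: what is moved stays moved. The work goes in short steps, Python scripts to look and compute and a tool call to move; the robot and the scene stay as the last step left them, time stands still between calls to the robot, and variables do not carry over. Pictures are saved under pics/ and viewed, at most 10 in all, crops included, and the job is handed in when it is done.

Besides the shell and the picture viewer there is one more tool, called after "Request:" in YAML: its name, and indented under it one key for each argument. drive_tool: Moves the arm, as the interface text tells. Its arguments: {"type":"object","properties":{"moves":{"type":"array"},"squeeze":{"type":"number"}},"required":["moves"]}

```bash
mkdir -p pics; cat > h.py <<'E'
import numpy as np, cv2
from scipy.spatial.transform import Rotation as R
from bench import r
def ray(cam,px,st=None):
    i=r.camera_info(cam); K=np.array(i["mtx"]);k1=i["k1"]
    d=np.array([(px[0]-K[0,2])/K[0,0],(px[1]-K[1,2])/K[1,1]]);u=d.copy()
    for _ in range(20): u=d/(1+k1*(u@u))
    v=np.array([u[0],u[1],1.])
    if cam=="wrist":
        T=np.array(i["T_tool_cam"]);Q=R.from_quat(st["eef_rot"]).as_matrix()
        return Q@T[:3,3]+np.array(st["ee_pos"]),Q@T[:3,:3]@v
    Rm=cv2.Rodrigues(np.array(i["rvec"],float))[0]
    return -Rm.T@np.array(i["tvec"],float).ravel(),Rm.T@v
def at(cam,px,z,st=None):
    o,d=ray(cam,px,st); return o+d*(z-o[2])/d[2]
def proj(cam,P):
    i=r.camera_info(cam)
    Rm=cv2.Rodrigues(np.array(i["rvec"],float))[0]; p=Rm@np.array(P,float)+np.array(i["tvec"],float).ravel()
    u=p[:2]/p[2];u=u*(1+i["k1"]*(u@u));K=np.array(i["mtx"]);return K[:2,:2]@u+K[:2,2]
def save(cam,n):
    im=r.camera(cam);cv2.imwrite(f"pics/{n}.png",im[:,:,::-1]);return im
E
python3 - <<'E'
from h import *
np.set_printoptions(precision=4,suppress=True)
Z=dict(case=0,lock_mouth=.055,finger_bar=.074,dimmer_top=.079,key_grip=.068,key_stand=0,candle_tin_0=0,gift_box=0)
a=save("top","t0");b=save("scene","s0")
cv2.imwrite("pics/both.png",np.vstack([a,b])[:,:,::-1])
for c in("top","scene"):
    for n,z in Z.items():
        for d in r.place_of(c,n)[:3]: print(c,n,np.round(d["at"],1),round(d["conf"],2),at(c,d["at"],z))
s=r.read_state();print(s["eef_rot"],s["ee_pos"],s["time"],s["width"],r.grasp_offset)
E
```

```text
top case [217.4 229.4] 0.85 [0.491  0.2256 0.    ]
top lock_mouth [206.8 245.2] 0.94 [0.443  0.2485 0.055 ]
top finger_bar [255.3 219.4] 0.88 [0.4899 0.1153 0.074 ]
top finger_bar [374.7 155.6] 0.35 [ 0.6191 -0.2187  0.074 ]
top dimmer_top [173.7 245.3] 0.64 [0.4499 0.3281 0.079 ]
top key_grip [356.3 183.8] 0.45 [ 0.5503 -0.1578  0.068 ]
top key_stand [350.4 190.4] 0.67 [ 0.5513 -0.152   0.    ]
top candle_tin_0 [338. 165.] 0.86 [ 0.6291 -0.1295  0.    ]
top candle_tin_0 [326.5 257.8] 0.6 [ 0.3751 -0.0577  0.    ]
top gift_box [372.3 156.7] 0.68 [ 0.6409 -0.2306  0.    ]
scene case [188.  288.2] 0.75 [0.4887 0.2331 0.    ]
scene lock_mouth [183.9 289.9] 0.81 [0.4422 0.2487 0.055 ]
scene finger_bar [244.7 235. ] 0.9 [0.4981 0.101  0.074 ]
scene dimmer_top [140.2 296. ] 0.89 [0.4452 0.3221 0.079 ]
scene dimmer_top [190.4 285.6] 0.34 [0.4256 0.2386 0.079 ]
scene key_stand [336.9 203.5] 0.89 [ 0.5596 -0.1661  0.    ]
scene candle_tin_0 [346.2 267.9] 0.89 [ 0.3825 -0.0659  0.    ]
scene candle_tin_0 [309.4 195.3] 0.56 [ 0.6184 -0.1257  0.    ]
scene gift_box [342.  176.4] 0.67 [ 0.6433 -0.2404  0.    ]
[0.992  0.1261 0.     0.0001] [ 0.1564 -0.6052  0.2226] 0.9 0.08696174509956772 0.0187
```

View pics/t0.png

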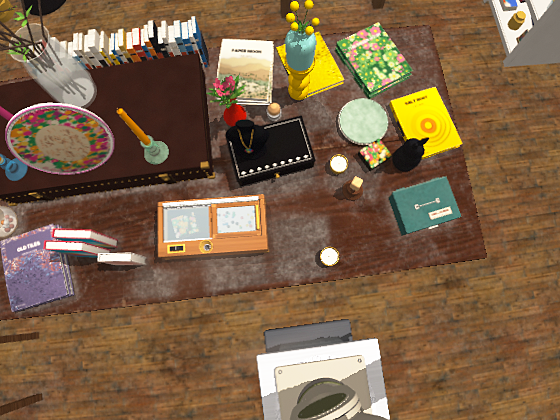

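View pics/s0.png

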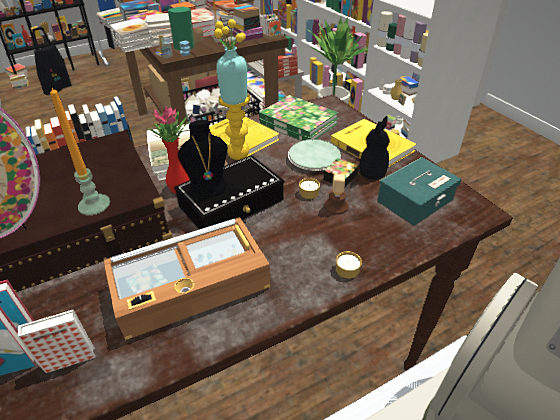

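The top view shows the key in its stand at (356,184), the tins at (339,163) and (330,257), the gift box at (374,153), and the case around (215,228) with the lock at (207,245) and the wheel at (176,248). The scene view agrees with this.

```bash
cat >> h.py <<'E'
np.set_printoptions(precision=4,suppress=True)
def yaw(st):
    x=R.from_quat(st["eef_rot"]).as_matrix()[:,0]; return np.arctan2(x[1],x[0])
def delta(pos,yw,st=None):
    st=st or r.read_state();Q=R.from_quat(st["eef_rot"]).as_matrix()
    G=R.from_euler("z",yw)*R.from_euler("x",np.pi)
    print("tool shift",Q.T@(np.array(pos)-st["ee_pos"]),"rotvec",(R.from_matrix(Q).inv()*G).as_rotvec(),"yaw",yaw(st),"t",st["time"])
E
python3 - <<'E'
from h import *
print(np.array(r.camera_info("wrist")["T_tool_cam"]),r.camera_info("wrist")["mtx"])
delta([.50,-.157,.23],.253)
# case outline fit check in top: project edges for several yaws using HoughLines
im=cv2.imread("pics/t0.png");big=cv2.resize(im[180:275,145:285],None,fx=5.5,fy=5.5,interpolation=cv2.INTER_CUBIC)
cv2.imwrite("pics/c.png",big)
E
```

```text
[[-0.0001 -0.9603 -0.279   0.0772]
 [ 1.     -0.0001 -0.0001  0.0004]
 [ 0.     -0.279   0.9603 -0.1612]
 [ 0.      0.      0.      1.    ]] [[328.0919   0.     277.3015]
 [  0.     328.0919 217.4711]
 [  0.       0.       1.    ]]
tool shift [ 0.4448 -0.348  -0.0074] rotvec [ 0.0001 -0.     -0.0002] yaw 0.2528075286886367 t 0.9
```

View pics/c.png

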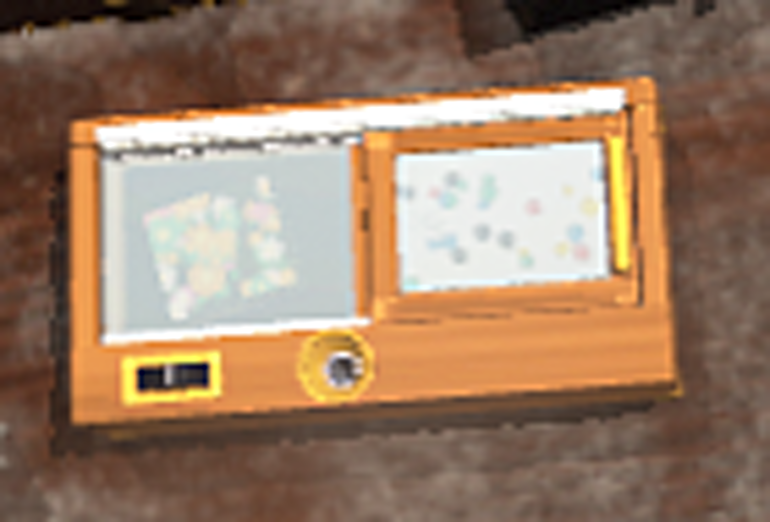

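The crop shows the case's top corners near crop pixels (73,420), (668,385), (652,80) and (73,125). The lock is at (343,368) and the wheel at (172,375).

Request:
drive_tool:
  moves:
    - [[0.034,-0.025,0,0,0,0,1],[0.034,-0.025,0,0,0,0,1],[0.034,-0.025,0,0,0,0,1],[0.034,-0.025,0,0,0,0,1],[0.034,-0.025,0,0,0,0,1],[0.034,-0.025,0,0,0,0,1],[0.034,-0.025,0,0,0,0,1],[0.034,-0.025,0,0,0,0,1],[0.034,-0.025,0,0,0,0,1],[0.034,-0.025,0,0,0,0,1]]

```text
time: 1.9
ee_pos: [0.4239, -0.2767, 0.2229]
eef_rot: [0.992, 0.126, 0.0, 0.0]
ft_force: [0.2, -0.3, 0.2]
width: 0.0868
grip_force: 0.0
```

Request:
drive_tool:
  moves:
    - [[0.035,-0.03,0,0,0,0,1],[0.035,-0.03,0,0,0,0,1],[0.035,-0.03,0,0,0,0,1],[0,0,0,0,0,0,1],[0,0,0,0,0,0,1]]

```text
time: 2.4
ee_pos: [0.5025, -0.1637, 0.2225]
eef_rot: [0.992, 0.127, -0.0, -0.0]
ft_force: [-0.2, -1.1, -1.3]
width: 0.0868
grip_force: 0.0
```

```bash
python3 - <<'E'
from h import *
s=r.read_state();print(s["ee_pos"],yaw(s),s["joint_positions"],s["ft_force"])
save("wrist","w1")
for n,z in dict(key_grip=.068,key_stand=0.).items():
    for d in r.place_of("wrist",n)[:2]: print(n,d,at("wrist",d["at"],z,s))
c=[at("top",(145+x/5.5-.4,180+y/5.5-.4),.07) for x,y in((73,420),(668,385),(652,80),(73,125))]
print(np.array(c),np.mean(c,0))
for i,j in((1,0),(2,3)): v=c[j]-c[i];print(np.hypot(*v[:2]),np.arctan2(-v[0],v[1]))
E
```

```text
[ 0.5025 -0.1637  0.2225] 0.25519403955611486 [ 0.682   0.1551 -0.4983  1.6936  0.0764  1.3123 -1.1464] [-0.2387 -1.1338 -1.2636]
key_grip {'at': [281.0, 149.6], 'conf': 0.77} [ 0.5543 -0.1542  0.068 ]
key_stand {'at': [281.5, 144.4], 'conf': 0.85} [ 0.5552 -0.1553  0.    ]
[[0.4294 0.3733 0.07  ]
 [0.4099 0.0976 0.07  ]
 [0.5544 0.0876 0.07  ]
 [0.5696 0.3637 0.07  ]] [0.4908 0.2305 0.07  ]
0.2763687421452914 -0.07044568002536135
0.2765651213518894 -0.055014689416853876
```

View pics/w1.png

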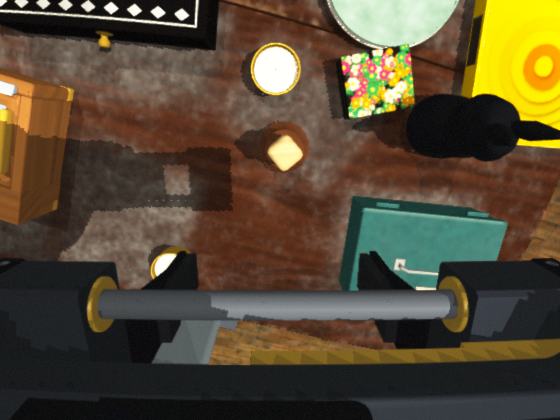

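The wrist view shows the key's handle at about (285,153), with its top face turned, a tin at (275,68) and the gift box at (377,83). I'll measure the top face.

```bash
python3 - <<'E'
from h import *
im=cv2.imread("pics/w1.png");c=im[125:180,255:315]
hsv=cv2.cvtColor(c,cv2.COLOR_BGR2HSV)
print("hsv centre",hsv[22,30],hsv[28,28],hsv[40,30],hsv[35,42])
cv2.imwrite("pics/k1.png",cv2.resize(c,None,fx=10,fy=10,interpolation=cv2.INTER_CUBIC))
E
```

```text
hsv centre [ 28  67 255] [ 27  83 255] [ 27  83 255] [ 23 113 248]
```

View pics/k1.png

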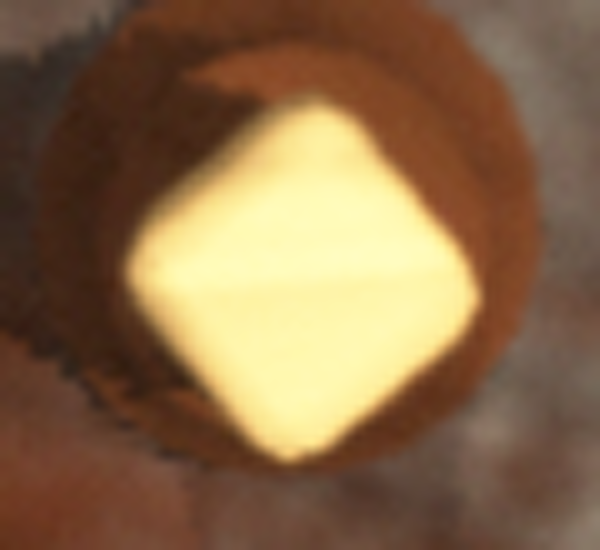

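```bash
python3 - <<'E'
from h import *
s=r.read_state()
C=[at("wrist",(255+x/10-.45,125+y/10-.45),.087,s)[:2] for x,y in((318,95),(482,298),(290,465),(125,268))]
print(np.array(C),np.mean(C,0))
for i in range(4):
    v=C[(i+1)%4]-C[i];print(np.hypot(*v),np.arctan2(v[1],v[0])%(np.pi/2))
m=np.mean(C,0)
for y in (.89,.89-np.pi/2): delta([m[0],m[1],.10],y,s)
E
```

```text
[[ 0.569  -0.1575]
 [ 0.5555 -0.1762]
 [ 0.5367 -0.1634]
 [ 0.5501 -0.1446]] [ 0.5528 -0.1604]
0.023057161898129185 0.9467055500238772
0.022732822076387486 0.9703460762740619
0.023011726016703832 0.9489903465788304
0.02278650284637444 0.9722875952106989
tool shift [0.0511 0.0072 0.1225] rotvec [ 0.0003  0.0005 -0.6394] yaw 0.2505843463869501 t 2.55
tool shift [0.0511 0.0072 0.1225] rotvec [0.0006 0.0001 0.9314] yaw 0.2505843463869501 t 2.55
```

Request:
drive_tool:
  moves:
    - [[0.025,0.0035,0,0,0,0,1],[0.026,0.0035,0,0,0,0,1],[0,0,0.02,0,0,-0.118,1],[0,0,0.02,0,0,-0.118,1],[0,0,0.02,0,0,-0.118,1],[0,0,0.02,0,0,-0.118,1],[0,0,0.02,0,0,-0.118,1],[0,0,0.02,0,0,-0.118,1],[0,0,0,0,0,0,1],[0,0,0,0,0,0,1]]

```text
time: 3.55
ee_pos: [0.553, -0.1597, 0.1029]
eef_rot: [0.888, 0.46, -0.0, -0.0]
ft_force: [-1.5, 0.1, 0.2]
width: 0.0873
grip_force: 0.0
```

```bash
python3 - <<'E'
from h import *
s=r.read_state();print(s["ee_pos"],s["joint_positions"])
save("wrist","w2");delta([.5535,-.158,.049],.96,s)
for d in r.place_of("wrist","key_grip")[:2]: print(d,at("wrist",d["at"],.068,s))
E
```

```text
[ 0.553  -0.1597  0.1029] [ 0.6848  0.3826 -0.5848  1.7114  0.2314  1.1175 -0.584 ]
tool shift [ 0.0017 -0.0005  0.0539] rotvec [-0.0002  0.0002 -0.0043] yaw 0.9556850720074579 t 3.55
{'at': [278.0, 244.0], 'conf': 0.78} [ 0.5552 -0.1586  0.068 ]
```

View pics/w2.png

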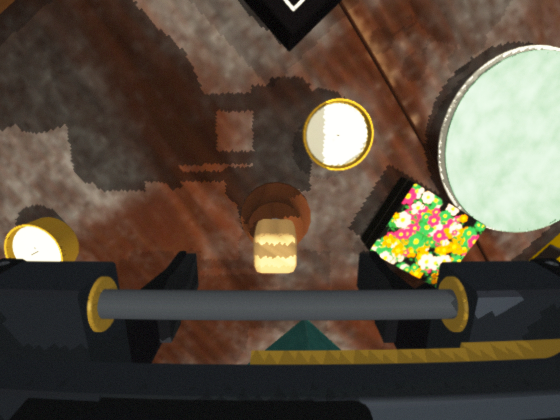

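The jaws straddle the handle, which is square to the pads at about (275,245). The gift box is clear of the right finger.

Request:
drive_tool:
  moves:
    - [[0.0015,0,0.027,0,0,0,1],[0,0,0.027,0,0,0,1],[0,0,0,0,0,0,1],[0,0,0,0,0,0,0.2],[0,0,0,0,0,0,0],[0,0,0,0,0,0,0],[0,0,0,0,0,0,0],[0,0,0,0,0,0,0]]
  squeeze: 35

```text
time: 4.45
ee_pos: [0.5544, -0.1576, 0.0491]
eef_rot: [0.887, 0.462, 0.0, 0.0]
ft_force: [0.8, 0.6, 0.4]
width: 0.0548
grip_force: 0.0
```

Request:
drive_tool:
  moves:
    - [[0,0,-0.03,0,0,0,0],[0,0,-0.03,0,0,0,0],[0,0,-0.04,0,0,0,0],[0,0,-0.04,0,0,0,0],[0,0,-0.02,0,0,0,0],[0,0,0,0,0,0,0]]

```text
time: 5.05
ee_pos: [0.5558, -0.1576, 0.2122]
eef_rot: [0.887, 0.462, 0.002, 0.002]
ft_force: [-0.9, 0.5, -0.6]
width: 0.007
grip_force: 0.0
```

```bash
python3 - <<'E'
from h import *
s=r.read_state();print(s["ee_pos"],s["joint_positions"],s["width"],s["grip_force"])
delta([.441,.249,.20],.385,s)
delta([.441,.249,.20],.96,s)
E
```

```text
[ 0.5558 -0.1576  0.2122] [ 0.7039  0.2874 -0.6089  1.5847  0.1697  1.3169 -0.5375] 0.007005348217766319 0.0
tool shift [ 0.2675 -0.3271  0.0108] rotvec [ 0.005  -0.003   0.5758] yaw 0.9607640926035462 t 5.05
tool shift [ 0.2675 -0.3271  0.0108] rotvec [ 0.0055 -0.0015  0.0008] yaw 0.9607640926035462 t 5.05
```

The fingers are slower than I allowed, so the lift left the key behind. I'll reopen and check that the key still stands.

Request:
drive_tool:
  moves:
    - [[0,0,0,0,0,0,0.8],[0,0,0,0,0,0,0.8],[0,0,0.03,0,0,0,0.8],[0,0,0.03,0,0,0,0.8],[0,0,0.03,0,0,0,0.8],[0,0,0.02,0,0,0,0.8],[0,0,0,0,0,0,0.8]]

```text
time: 5.75
ee_pos: [0.5515, -0.1569, 0.0946]
eef_rot: [0.887, 0.462, -0.002, -0.002]
ft_force: [-0.0, -0.0, 0.5]
width: 0.0551
grip_force: 0.0
```

```bash
python3 - <<'E'
from h import *
s=r.read_state();print(s["ee_pos"],s["width"])
save("wrist","w3");delta([.5545,-.158,.049],.96,s)
for d in r.place_of("wrist","key_grip")[:2]: print(d,at("wrist",d["at"],.068,s))
E
```

```text
[ 0.5515 -0.1569  0.0946] 0.05509955932178775
tool shift [0.0009 0.0034 0.0456] rotvec [-0.0065  0.0019  0.001 ] yaw 0.9610478725257223 t 5.75
{'at': [280.7, 252.6], 'conf': 0.94} [ 0.5535 -0.1587  0.068 ]
```

View pics/w3.png

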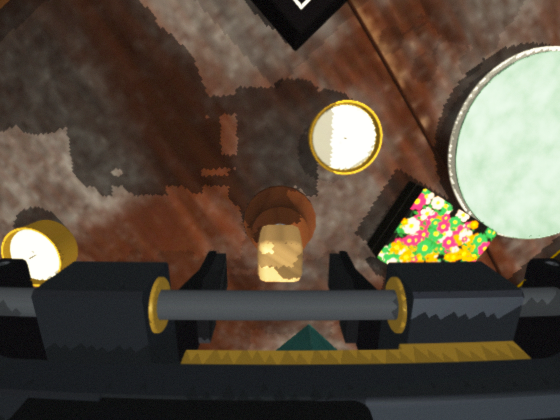

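The key still stands undisturbed at (280,253), centred between the fingers. I'll go down and give the grip enough time to close.

Request:
drive_tool:
  moves:
    - [[0.001,0.001,0.023,0,0,0,0.8],[0,0,0.023,0,0,0,0.8],[0,0,0,0,0,0,0.2],[0,0,0,0,0,0,0],[0,0,0,0,0,0,0],[0,0,0,0,0,0,0],[0,0,0,0,0,0,0],[0,0,0,0,0,0,0],[0,0,0,0,0,0,0],[0,0,0,0,0,0,0]]
  squeeze: 35

```text
time: 6.85
ee_pos: [0.5556, -0.1572, 0.0528]
eef_rot: [0.887, 0.462, 0.0, 0.0]
ft_force: [-0.8, 0.4, 3.8]
width: 0.0259
grip_force: 35.1
```

Request:
drive_tool:
  moves:
    - [[0,0,-0.02,0,0,0,0],[0,0,-0.03,0,0,0,0],[0,0,-0.04,0,0,0,0],[0,0,-0.04,0,0,0,0],[0,0,-0.02,0,0,0,0],[0,0,0,0,0,0,0]]

```text
time: 7.45
ee_pos: [0.5571, -0.1574, 0.2058]
eef_rot: [0.887, 0.462, 0.002, 0.002]
ft_force: [0.8, 0.4, -1.2]
width: 0.0259
grip_force: 35.1
```

```bash
python3 - <<'E'
from h import *
s=r.read_state();print(s["ee_pos"],s["width"],s["grip_force"],s["ft_force"])
delta([.441,.249,.21],.96,s)
w=cv2.resize(save("wrist","w4")[200:360,200:360,::-1],None,fx=3.7,fy=3.7,interpolation=cv2.INTER_CUBIC);cv2.imwrite("pics/w4c.png",w)
E
```

```text
[ 0.5571 -0.1574  0.2058] 0.02588601276501887 35.05166880378965 [ 0.8367  0.3867 -1.2087]
tool shift [ 0.2666 -0.328  -0.0055] rotvec [ 0.0051 -0.0014  0.0007] yaw 0.9607490986719471 t 7.45
```

View pics/w4c.png

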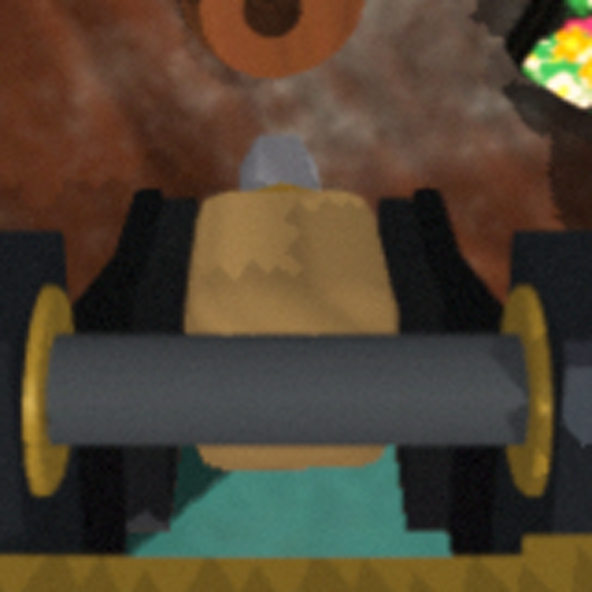

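The key is held and the steel shank shows below the handle at crop (280,160). I'll check its shading profile for facets while the arm is still.

```bash
python3 - <<'E'
import cv2
g=cv2.imread("pics/w4.png")
for y in range(234,254,2): print(y,[int(v) for v in g[y,258:294].mean(1)])
E
```

```text
234 [63, 66, 67, 66, 66, 63, 66, 65, 65, 67, 68, 69, 71, 81, 90, 93, 93, 90, 91, 95, 102, 102, 102, 106, 106, 100, 99, 97, 92, 92, 92, 99, 107, 107, 106, 102]
236 [59, 62, 65, 66, 68, 66, 67, 67, 67, 66, 71, 74, 88, 90, 97, 102, 104, 105, 109, 113, 111, 112, 113, 114, 109, 105, 99, 93, 93, 91, 86, 91, 92, 90, 92, 90]
238 [59, 63, 62, 68, 65, 65, 64, 67, 69, 75, 85, 99, 106, 102, 104, 103, 105, 107, 108, 107, 105, 105, 107, 110, 100, 92, 89, 92, 91, 88, 81, 79, 79, 81, 83, 85]
240 [58, 63, 66, 64, 65, 60, 63, 65, 68, 80, 98, 107, 109, 102, 105, 103, 106, 107, 107, 108, 107, 107, 109, 111, 108, 95, 91, 91, 91, 86, 84, 85, 80, 80, 80, 81]
242 [54, 60, 66, 67, 70, 65, 67, 67, 83, 96, 101, 108, 115, 113, 106, 104, 107, 107, 107, 107, 111, 104, 108, 110, 111, 117, 110, 101, 99, 95, 88, 87, 86, 84, 82, 83]
244 [51, 54, 62, 68, 70, 69, 73, 83, 90, 95, 103, 112, 116, 116, 112, 110, 109, 107, 106, 107, 105, 107, 106, 107, 103, 110, 121, 109, 97, 93, 93, 87, 86, 85, 82, 84]
246 [50, 52, 57, 61, 63, 62, 75, 89, 95, 102, 106, 115, 121, 121, 118, 112, 109, 109, 109, 106, 109, 105, 104, 106, 109, 108, 124, 119, 93, 86, 83, 78, 80, 77, 76, 80]
248 [43, 53, 53, 61, 59, 62, 70, 90, 96, 102, 108, 114, 121, 121, 118, 121, 117, 111, 107, 107, 107, 106, 103, 106, 105, 106, 105, 116, 99, 86, 76, 73, 75, 77, 80, 79]
250 [43, 43, 49, 52, 54, 59, 71, 89, 94, 95, 98, 101, 101, 95, 96, 95, 89, 87, 87, 88, 90, 89, 95, 98, 100, 102, 102, 100, 98, 79, 77, 73, 79, 80, 79, 73]
252 [65, 83, 92, 105, 110, 110, 108, 112, 113, 109, 109, 108, 106, 105, 105, 103, 104, 99, 101, 100, 101, 101, 96, 97, 98, 101, 103, 105, 107, 108, 108, 109, 109, 108, 110, 107]
```

Request:
drive_tool:
  moves:
    - [[0.026,-0.033,0,0,0,0,0],[0.026,-0.033,0,0,0,0,0],[0.026,-0.033,0,0,0,0,0],[0.026,-0.033,0,0,0,0,0],[0.026,-0.033,0,0,0,0,0],[0.026,-0.033,0,0,0,0,0],[0.026,-0.033,0,0,0,0,0],[0.026,-0.033,0,0,0,0,0],[0.026,-0.033,0,0,0,0,0],[0,0,0,0,0,0,0]]

```text
time: 8.5
ee_pos: [0.443, 0.2102, 0.2016]
eef_rot: [0.885, 0.466, -0.0, -0.001]
ft_force: [-0.1, -0.7, -0.4]
width: 0.0259
grip_force: 35.1
```

```bash
python3 - <<'E'
from h import *
s=r.read_state();print(s["ee_pos"],yaw(s),s["joint_positions"])
save("wrist","w5")
for n,z in dict(lock_mouth=.055,dimmer_top=.079,finger_bar=.074,case=0).items():
    for d in r.place_of("wrist",n)[:2]: print(n,d,at("wrist",d["at"],z,s))
for f in(.385,.9):delta([.441,.249,.21],f,s)
E
```

```text
[0.443  0.2102 0.2016] 0.9692164514287754 [ 0.3193  0.129  -0.9028  1.7975  0.1037  1.2661 -1.2123]
lock_mouth {'at': [249.7, 173.4], 'conf': 0.92} [0.4393 0.25   0.055 ]
dimmer_top {'at': [200.9, 102.0], 'conf': 0.67} [0.4444 0.3229 0.079 ]
finger_bar {'at': [382.6, 264.6], 'conf': 0.78} [0.4963 0.1079 0.074 ]
case {'at': [306.4, 154.1], 'conf': 0.71} [0.4941 0.228  0.    ]
tool shift [ 0.0309 -0.0236 -0.0084] rotvec [-0.0024  0.0004  0.5842] yaw 0.9692164514287754 t 8.5
tool shift [ 0.0309 -0.0236 -0.0084] rotvec [-0.0024 -0.0002  0.0692] yaw 0.9692164514287754 t 8.5
```

View pics/w5.png

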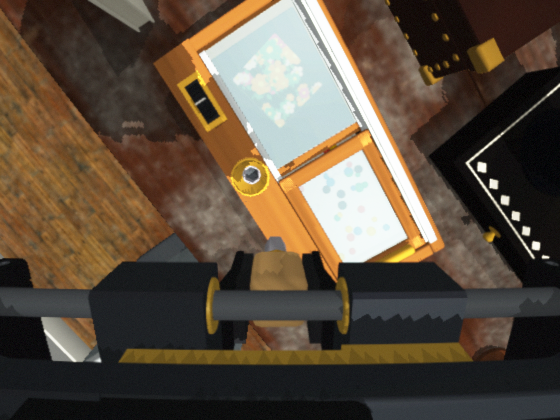

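Lock brass ring at (250,177), wheel at (203,100), finger bar at (418,245). I'll estimate the socket's hex phase numerically from a rectified patch.

```bash
python3 - <<'E'
from h import *
s=r.read_state();i=r.camera_info("wrist");K=np.array(i["mtx"]);T=np.array(i["T_tool_cam"])
Q=R.from_quat(s["eef_rot"]).as_matrix();Rw=Q@T[:3,:3];o=Q@T[:3,3]+s["ee_pos"]
def pw(P):
    p=(P-o)@Rw;u=p[...,:2]/p[...,2:];u=u*(1+i["k1"]*(u**2).sum(-1,keepdims=True));return u@K[:2,:2].T+K[:2,2]
im=cv2.cvtColor(cv2.imread("pics/w5.png"),cv2.COLOR_BGR2HSV)
n=np.arange(-20,20.01,.25)/1000;X,Y=np.meshgrid(n,n,indexing="ij")
P=np.stack([.4393+X,.25+Y,np.full_like(X,.055)],-1);m=pw(P).astype(np.float32)
S=cv2.remap(im,m,None,cv2.INTER_CUBIC).astype(float)
# show 2mm grid of sat: brass high / steel low
print(S[::6,::6,1].astype(int))
for thr in(70,90,110):
    M=(S[...,1]<thr)&(np.hypot(X,Y)<.012)
    nl,l,st,ce=cv2.connectedComponentsWithStats(M.astype(np.uint8));k=1+np.argmax(st[1:,4])
    cx=X[l==k].mean();cy=Y[l==k].mean();x=X[l==k]-cx;y=Y[l==k]-cy;th=np.arctan2(y,x);rr=np.hypot(x,y)
    c=(rr**6*np.exp(6j*th)).sum()/(rr**6).sum()
    print(thr,st[k,4]*.0625,"mm2",.4393+cx,.25+cy,"corner angle",np.angle(c)/6,abs(c))
E
```

```text
[[ 67  75  73  76  80  81  76  73  63  61  58  62  58  60  60  59  71  76
   75  76  85  84  96  98 100 100 113]
 [112  96  90  88  81  77  78  71  66  59  66  57  59  63  56  60  62  63
   64  71  74  82  97  93 100 107 110]
 [183 174 174 172 165 163 162 152 146 131 134 115 114 100  99  91  80  72
   70  73  80  83  93  93  94 100 120]
 [179 180 182 186 185 193 188 189 193 185 178 180 178 181 177 185 170 155
  156 153 151 136 139 127 129 137 130]
 [182 179 188 193 197 202 200 200 195 199 194 186 184 175 183 184 182 172
  184 181 183 183 185 183 181 185 180]
 [183 196 203 195 199 195 198 199 193 194 196 194 190 178 193 187 185 182
  186 186 186 183 186 184 186 178 182]
 [197 201 201 199 199 196 195 196 196 195 202 201 200 195 200 191 186 185
  188 188 186 186 187 185 187 183 181]
 [198 197 200 199 196 196 195 199 198 200 197 197 198 197 196 201 194 185
  184 190 182 184 183 186 186 185 182]
 [197 199 202 196 198 199 195 196 204 198 200 194 203 195 198 198 196 191
  182 187 179 182 186 181 183 185 181]
 [204 199 200 198 199 201 192 198 194 200 201 197 196 197 192 201 197 196
  184 183
[... 1572 characters left out ...]

  184 184 187 188 187 186 186 183 185]
 [180 195 200 201 201 197 197 198 197 197 203 201 201 199 198 190 183 185
  185 183 184 180 191 189 183 184 182]
 [183 182 183 184 192 200 201 202 197 198 198 197 198 190 188 183 183 185
  180 181 186 185 185 188 182 190 183]
 [186 178 177 175 183 173 186 184 190 199 200 193 185 180 183 185 181 180
  178 176 184 184 179 182 178 184 184]]
70 131.0625 mm2 0.44228795898903195 0.24379148783977111 corner angle 0.46254590934920126 0.21112144461045193
90 134.75 mm2 0.44225060296846014 0.24387650742115027 corner angle 0.46678414092572723 0.21108284139279382
110 138.75 mm2 0.4422086711711712 0.2439561936936937 corner angle 0.4552383285625705 0.21833882859253112
```

The arm was still settling between picture and reading, so I'll redo it with a fresh pair.

```bash
cat > hexm.py <<'E'
from h import *
s=r.read_state();print(s["ee_pos"],yaw(s),s["joint_vel"])
im0=save("wrist","w6")
for n,z in dict(lock_mouth=.055,dimmer_top=.079,finger_bar=.074).items():
    for d in r.place_of("wrist",n)[:1]: print(n,d,at("wrist",d["at"],z,s)); 
    if n=="lock_mouth": L=at("wrist",d["at"],z,s)
i=r.camera_info("wrist");K=np.array(i["mtx"]);T=np.array(i["T_tool_cam"])
Q=R.from_quat(s["eef_rot"]).as_matrix();Rw=Q@T[:3,:3];o=Q@T[:3,3]+s["ee_pos"]
def pw(P):
    p=(P-o)@Rw;u=p[...,:2]/p[...,2:];u=u*(1+i["k1"]*(u**2).sum(-1,keepdims=True));return u@K[:2,:2].T+K[:2,2]
im=cv2.cvtColor(im0,cv2.COLOR_RGB2HSV)
n=np.arange(-20,20.01,.25)/1000;X,Y=np.meshgrid(n,n,indexing="ij")
P=np.stack([L[0]+X,L[1]+Y,np.full_like(X,.055)],-1);m=pw(P).astype(np.float32)
S=cv2.remap(im,m,None,cv2.INTER_CUBIC).astype(float)
print(S[::6,::6,2].astype(int))
M=(S[...,1]<90)&(np.hypot(X,Y)<.014)
nl,l,st,ce=cv2.connectedComponentsWithStats(M.astype(np.uint8));k=1+np.argmax(st[1:,4])
print("collar",st[k,4]*.0625,L[0]+X[l==k].mean(),L[1]+Y[l==k].mean())
cx,cy=X[l==k].mean(),Y[l==k].mean()
for thr in(80,110,140):
    M=(S[...,2]<thr)&(l==k);x=X[M]-X[M].mean();y=Y[M]-Y[M].mean();th=np.arctan2(y,x);rr=np.hypot(x,y)
    c=(rr**6*np.exp(6j*th)).sum()/(rr**6).sum();print(thr,M.sum()*.0625,X[M].mean()-cx,Y[M].mean()-cy,np.angle(c)/6,abs(c))
E
python3 hexm.py
```

```text
[0.4464 0.2033 0.2018] 0.9587237193796041 [ 0.0046 -0.0045 -0.0017 -0.0057 -0.0009  0.0029 -0.0034]
lock_mouth {'at': [240.6, 168.3], 'conf': 0.78} [0.439  0.2515 0.055 ]
dimmer_top {'at': [189.8, 97.8], 'conf': 0.94} [0.4436 0.3236 0.079 ]
finger_bar {'at': [375.3, 255.7], 'conf': 0.78} [0.4975 0.112  0.074 ]
[[235 234 236 236 237 233 235 237 248 245 255 251 249 251 233 235 189 189
  143 126 121 121 114 112 111 101 105]
 [234 234 234 233 232 244 249 249 251 229 239 240 238 243 242 250 248 143
  136 139 138 138 134 138 137 136 138]
 [222 232 232 240 250 254 239 217 203 199 215 212 204 214 232 240 215 166
  145 138 135 136 134 137 137 141 136]
 [231 231 240 253 233 187 190 231 233 233 233 237 238 240 241 242 205 169
  180 159 138 137 138 136 135 136 136]
 [231 237 253 251 181 185 222 229 231 232 232 234 237 240 241 245 224 172
  159 185 145 137 137 137 137 137 138]
 [232 255 231 192 185 199 195 227 230 229 231 235 237 240 240 209 194 167
  162 168 182 152 136 134 138 136 135]
 [227 248 194 184 183 207 222 226 228 229 232 234 239 241 244 174 165 163
  162 157 165 169 133 134 133 136 13
[... 1899 characters left out ...]
143 145 145 144 143 143]
 [191 211 211 224 222 230 222 236 249 203 190 189 183 172 162 165 181 237
  182 146 142 144 146 145 145 146 145]
 [239 223 223 222 213 224 202 204 193 184 188 165 123 126 119 154 154 200
  215 157 136 134 135 135 141 138 142]
 [206 255 254 254 253 254 253 252 254 255 254 242 177 171 173 159 166 168
  204 225 219 202 214 145 143 128 119]]
collar 235.125 0.4397116249933503 0.2482497281303325
80 53.0625 0.0011561051748656356 -0.0008088782562466778 -0.3004140679936043 0.2832766567526562
110 99.125 8.39152459083429e-05 0.00014031258023924085 0.089701802471726 0.18201932487833714
140 154.0 8.114509759246462e-06 0.0010641263433204219 -0.08357466934485992 0.08831221363753375
```

The hex mouth's dark patch centres near (0.4396, 0.2488), with its corners nearly along world x. The key's flat faces the camera, so I'll aim for a tool yaw of about 0.5.

Request:
drive_tool:
  moves:
    - [[0.011,-0.0105,0,0,0,0,0],[0.011,-0.0105,0,0,0,0,0],[0.011,-0.0105,0,0,0,0,0],[0,0,0.015,0,0,0.115,0],[0,0,0.015,0,0,0.115,0],[0,0,0.015,0,0,0.115,0],[0,0,0.015,0,0,0.115,0],[0,0,0,0,0,0,0],[0,0,0,0,0,0,0],[0,0,0,0,0,0,0]]

```text
time: 9.95
ee_pos: [0.4397, 0.25, 0.1434]
eef_rot: [0.969, 0.249, 0.001, -0.0]
ft_force: [-0.3, -0.7, -1.3]
width: 0.0262
grip_force: 35.1
```

```bash
python3 - <<'E'
from h import *
s=r.read_state();print(s["ee_pos"],s["joint_positions"],s["ft_force"],s["width"])
delta([.4397,.2487,.105],.5,s)
save("scene","s2")
for n in("lock_mouth",):
    for d in r.place_of("scene",n)[:1]:print(n,d,at("scene",d["at"],.055))
for c in ("scene","top"):
    r.camera(c)
    for d in r.place_of(c,"key_grip")[:2]:print(d,at(c,d["at"],s["ee_pos"][2]+.015))
E
```

```text
[0.4397 0.25   0.1434] [ 0.1695  0.2286 -0.8585  1.8375  0.1887  1.1586 -1.8197] [-0.278  -0.6721 -1.33  ] 0.026220891939865064
tool shift [-0.0007  0.0011  0.0384] rotvec [ 0.0002 -0.0011  0.0032] yaw 0.5032126394710811 t 9.95
lock_mouth {'at': [182.7, 293.0], 'conf': 0.82} [0.4366 0.2529 0.055 ]
{'at': [172.1, 248.9], 'conf': 0.65} [0.4446 0.2508 0.1584]
{'at': [218.0, 227.1], 'conf': 0.73} [0.4661 0.1994 0.1584]
```

Request:
drive_tool:
  moves:
    - [[0,0.001,0.015,0,0,0,0],[0,0,0.015,0,0,0,0],[0,0,0.006,0,0,0,0],[0,0,0,0,0,0,0],[0,0,0,0,0,0,0]]

```text
time: 10.75
ee_pos: [0.4396, 0.2491, 0.1064]
eef_rot: [0.969, 0.248, -0.0, -0.0]
ft_force: [-0.0, -0.4, -1.0]
width: 0.0258
grip_force: 34.7
```

Request:
drive_tool:
  moves:
    - [[0,0,0.003,0,0,0,0],[0,0,0.003,0,0,0,0],[0,0,0.003,0,0,0,0],[0,0,0,0,0,0,0],[0,0,0,0,0,0,0]]

```text
time: 11.25
ee_pos: [0.4402, 0.2486, 0.0975]
eef_rot: [0.969, 0.248, 0.0, 0.0]
ft_force: [2.8, -1.6, -1.9]
width: 0.026
grip_force: 35.0
```

Request:
drive_tool:
  moves:
    - [[0,0,0.003,0,0,0,0],[0,0,0.003,0,0,0,0],[0,0,0.002,0,0,0,0],[0,0,0,0,0,0,0],[0,0,0,0,0,0,0]]

```text
time: 11.75
ee_pos: [0.4398, 0.2489, 0.0894]
eef_rot: [0.969, 0.248, 0.0, 0.0]
ft_force: [4.9, -1.2, -1.7]
width: 0.0253
grip_force: 35.0
```

Request:
drive_tool:
  moves:
    - [[0.001,0.0005,0.0015,0,0,0,0],[0,0,0.0015,0,0,0,0],[0,0,0,0,0,0,0],[0,0,0,0,0,0,0]]

```text
time: 12.15
ee_pos: [0.4407, 0.2497, 0.0875]
eef_rot: [0.969, 0.248, 0.0, -0.0]
ft_force: [-1.5, -2.2, 14.2]
width: 0.0256
grip_force: 35.0
```

The key bottoms at TCP 0.0875, which matches the seated height. Now turn it.

Request:
drive_tool:
  moves:
    - [[0,0,-0.001,0,0,-0.1,0],[0,0,0,0,0,-0.12,0],[0,0,0,0,0,-0.12,0],[0,0,0,0,0,-0.12,0],[0,0,0,0,0,-0.12,0],[0,0,0,0,0,0,0],[0,0,0,0,0,0,0]]

```text
time: 12.85
ee_pos: [0.4403, 0.2499, 0.0877]
eef_rot: [0.858, 0.513, -0.0, -0.001]
ft_force: [-1.0, 2.3, 4.7]
width: 0.0258
grip_force: 35.0
```

```bash
cat > st.py <<'E'
from h import *
s=r.read_state();print(s["time"],np.array(s["ee_pos"]),yaw(s),"F",s["ft_force"],"M",s["torque"],"q7",s["joint_positions"][6],s["width"],s["grip_force"])
E
python3 st.py
```

```text
12.85 [0.4403 0.2499 0.0877] 1.0777576060185674 F [-0.981   2.2803  4.6581] M [0.4099 0.1103 0.0243] q7 -1.3332196874953683 0.025798982995996592 35.00035772100091
```

Request:
drive_tool:
  moves:
    - [[0,0,0,0,0,-0.12,0],[0,0,0,0,0,-0.12,0],[0,0,0,0,0,-0.12,0],[0,0,0,0,0,-0.12,0],[0,0,0,0,0,-0.12,0],[0,0,0,0,0,-0.12,0],[0,0,0,0,0,-0.12,0],[0,0,0,0,0,-0.12,0],[0,0,0,0,0,0,0],[0,0,0,0,0,0,0]]

```text
time: 13.85
ee_pos: [0.439, 0.2503, 0.0877]
eef_rot: [0.524, 0.852, -0.0, -0.001]
ft_force: [-6.1, 1.8, 10.3]
width: 0.0258
grip_force: 35.0
```

```bash
python3 st.py
```

```text
13.85 [0.439  0.2503 0.0877] 2.038496090038429 F [-6.1327  1.7824 10.2551] M [0.4088 1.6067 0.0176] q7 -0.45437870512184675 0.025785376320917885 35.00148614868522
```

Request:
drive_tool:
  moves:
    - [[0,0,0,0,0,-0.12,0],[0,0,0,0,0,-0.12,0],[0,0,0,0,0,-0.12,0],[0,0,0,0,0,-0.12,0],[0,0,0,0,0,-0.12,0],[0,0,0,0,0,-0.12,0],[0,0,0,0,0,0,0],[0,0,0,0,0,0,0]]

```text
time: 14.65
ee_pos: [0.4384, 0.2496, 0.0876]
eef_rot: [0.19, 0.982, -0.001, -0.002]
ft_force: [-8.8, -0.7, 14.6]
width: 0.0257
grip_force: 35.0
```

```bash
python3 st.py
```

```text
14.65 [0.4384 0.2496 0.0876] 2.7585172192848546 F [-8.7861 -0.715  14.6058] M [-0.5006  2.317   0.0022] q7 0.18293031213179758 0.025704473938036366 35.00276707112789
```

Request:
drive_tool:
  moves:
    - [[0.0015,-0.0006,-0.0007,0,0,-0.08,0],[0,0,0,0,0,-0.08,0],[0,0,0,0,0,-0.08,0],[0,0,0,0,0,0,0],[0,0,0,0,0,0,0]]

```text
time: 15.15
ee_pos: [0.4378, 0.2492, 0.0878]
eef_rot: [0.072, 0.997, -0.0, -0.001]
ft_force: [-5.4, 0.5, 2.3]
width: 0.0254
grip_force: 35.0
```

```bash
python3 st.py
```

```text
15.15 [0.4378 0.2492 0.0878] 2.9972588223559793 F [-5.3709  0.4588  2.277 ] M [0.2672 1.3955 0.013 ] q7 0.391313799329636 0.025426258956841443 35.00002755652531
```

Request:
drive_tool:
  moves:
    - [[0,0,0,0,0,-0.08,0],[0,0,0,0,0,-0.08,0],[0,0,0,0,0,0,0],[0,0,0,0,0,0,0]]

```text
time: 15.55
ee_pos: [0.4378, 0.249, 0.0878]
eef_rot: [-0.008, 1.0, -0.0, -0.001]
ft_force: [-6.3, 0.1, 3.1]
width: 0.0257
grip_force: 35.0
```

```bash
python3 st.py
```

```text
15.55 [0.4378 0.249  0.0878] -3.1253761526190713 F [-6.311   0.0726  3.0817] M [ 0.0973  1.4757 -0.0468] q7 0.5305370222726047 0.02571853607384704 35.00019058050384
```

Request:
drive_tool:
  moves:
    - [[0,0,0,0,0,-0.07,0],[0,0,0,0,0,-0.07,0],[0,0,0,0,0,0,0],[0,0,0,0,0,0,0]]

```text
time: 15.95
ee_pos: [0.4378, 0.2488, 0.0878]
eef_rot: [-0.078, 0.997, -0.0, -0.001]
ft_force: [-6.6, -0.4, 3.6]
width: 0.0258
grip_force: 35.0
```

```bash
python3 st.py
```

```text
15.95 [0.4378 0.2488 0.0878] -2.9855696240667626 F [-6.5519 -0.3782  3.5974] M [-0.1126  1.5261  0.0241] q7 0.6533254178217094 0.025835622524410753 35.00046029454097
```

Request:
drive_tool:
  moves:
    - [[0,0,0,0,0,-0.07,0],[0,0,0,0,0,-0.07,0],[0,0,0,0,0,0,0],[0,0,0,0,0,0,0]]

```text
time: 16.35
ee_pos: [0.4378, 0.2487, 0.0877]
eef_rot: [-0.147, 0.989, -0.001, -0.001]
ft_force: [-6.2, -1.1, 4.7]
width: 0.0259
grip_force: 35.0
```

```bash
python3 st.py
```

```text
16.35 [0.4378 0.2487 0.0877] -2.8456175591268997 F [-6.2302 -1.1162  4.6998] M [-0.2711  1.6223  0.004 ] q7 0.7783128801360896 0.025888563361463942 35.00062484614318
```

Request:
drive_tool:
  moves:
    - [[0,0,0,0,0,-0.07,0],[0,0,0,0,0,-0.07,0],[0,0,0,0,0,0,0],[0,0,0,0,0,0,0]]

```text
time: 16.75
ee_pos: [0.4378, 0.2485, 0.0877]
eef_rot: [-0.216, 0.976, -0.001, -0.002]
ft_force: [-5.8, -1.8, 5.2]
width: 0.0257
grip_force: 35.0
```

```bash
python3 st.py
```

```text
16.75 [0.4378 0.2485 0.0877] -2.7057975101893725 F [-5.817  -1.7753  5.1981] M [-0.4791  1.6768 -0.0417] q7 0.905599559133079 0.0256932374555942 35.000670555455144
```

Request:
drive_tool:
  moves:
    - [[0,0,0,0,0,-0.07,0],[0,0,0,0,0,0,0],[0,0,0,0,0,0,0]]

```text
time: 17.05
ee_pos: [0.4378, 0.2484, 0.0877]
eef_rot: [-0.25, 0.968, -0.001, -0.002]
ft_force: [-6.3, -3.2, 5.2]
width: 0.0256
grip_force: 35.0
```

```bash
python3 st.py
```

```text
17.05 [0.4378 0.2484 0.0877] -2.635897288635495 F [-6.3356 -3.1569  5.1761] M [-0.5653  1.6194 -0.0672] q7 0.9701328539757712 0.02561428698684173 35.00057119475969
```

Request:
drive_tool:
  moves:
    - [[0,0,0,0,0,-0.07,0],[0,0,0,0,0,-0.03,0],[0,0,0,0,0,0,0],[0,0,0,0,0,0,0]]

```text
time: 17.45
ee_pos: [0.4379, 0.2483, 0.0877]
eef_rot: [-0.298, 0.955, -0.001, -0.002]
ft_force: [-6.7, -2.7, 4.8]
width: 0.0254
grip_force: 35.0
```

```bash
python3 st.py; python3 - <<'E'
from h import *
im=save("scene","s3");im2=save("wrist","w7")
c=cv2.resize(im[225:330,110:285],None,fx=4.5,fy=4.5,interpolation=cv2.INTER_CUBIC)
cv2.imwrite("pics/s3c.png",c[:,:,::-1])
E
```

```text
17.45 [0.4379 0.2483 0.0877] -2.5360651931235787 F [-6.6958 -2.7031  4.8066] M [-0.5995  1.6536 -0.0338] q7 1.063314137646156 0.025443096155645606 35.000792049395386
```

The key has turned 3.25 rad with no clear stop torque. Before going on I'll check whether the key slid in the grip, comparing the handle's place in the wrist pictures, and average the torque.

```bash
python3 - <<'E'
from h import *
for n in("w4","w6","w7"):
    g=cv2.cvtColor(cv2.imread(f"pics/{n}.png"),cv2.COLOR_BGR2HSV).astype(int)
    print(n,"row:S,V",[(y,*g[y,272:282,1:].mean(0).astype(int)) for y in range(222,292,3)])
    print(n,[(x,*g[270:280,x,1:].mean(0).astype(int)) for x in range(244,314,4)])
M=[];J=[]
for k in range(8):
    r.camera("wrist");s=r.read_state();M.append(s["torque"]);J.append(s["joint_torque"][6])
print(np.mean(M,0),np.std(M,0),np.mean(J),np.std(J))
E
```

```text
w4 row:S,V [(222, np.int64(76), np.int64(119)), (225, np.int64(87), np.int64(113)), (228, np.int64(109), np.int64(100)), (231, np.int64(102), np.int64(103)), (234, np.int64(82), np.int64(116)), (237, np.int64(11), np.int64(111)), (240, np.int64(8), np.int64(109)), (243, np.int64(7), np.int64(109)), (246, np.int64(8), np.int64(110)), (249, np.int64(43), np.int64(116)), (252, np.int64(142), np.int64(136)), (255, np.int64(137), np.int64(135)), (258, np.int64(137), np.int64(130)), (261, np.int64(137), np.int64(136)), (264, np.int64(137), np.int64(135)), (267, np.int64(138), np.int64(132)), (270, np.int64(137), np.int64(136)), (273, np.int64(139), np.int64(127)), (276, np.int64(137), np.int64(123)), (279, np.int64(137), np.int64(133)), (282, np.int64(137), np.int64(142)), (285, np.int64(137), np.int64(149)), (288, np.int64(137), np.int64(151)), (291, np.int64(9), np.int64(55))]
w4 [(244, np.int64(24), np.int64(20)), (248, np.int64(17), np.int64(20)), (252, np.int64(137), np.int64(128)), (256, np.int64(137), np.int64(137)), (260, np.int64(139), np.int64(144)), (264, np.int64(137), np.int64
[... 2940 characters left out ...]
4(20), np.int64(25)), (252, np.int64(135), np.int64(154)), (256, np.int64(135), np.int64(157)), (260, np.int64(135), np.int64(162)), (264, np.int64(134), np.int64(163)), (268, np.int64(135), np.int64(159)), (272, np.int64(134), np.int64(152)), (276, np.int64(135), np.int64(145)), (280, np.int64(134), np.int64(141)), (284, np.int64(135), np.int64(151)), (288, np.int64(136), np.int64(158)), (292, np.int64(136), np.int64(158)), (296, np.int64(134), np.int64(156)), (300, np.int64(132), np.int64(151)), (304, np.int64(125), np.int64(109)), (308, np.int64(18), np.int64(26)), (312, np.int64(26), np.int64(27))]
[-0.6474  1.6031 -0.0704] [0.0287 0.0355 0.0199] 0.06733759422786534 0.0001563388954819957
```

View pics/w7.png

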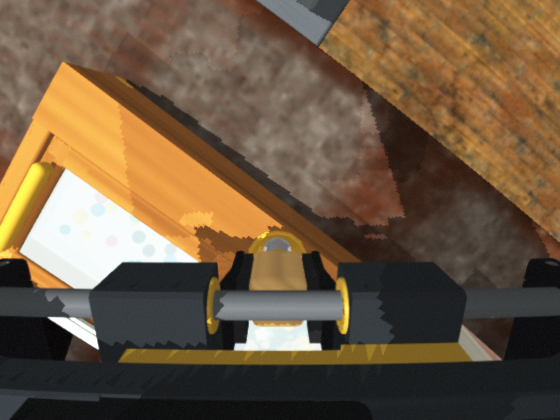

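The view shows the key down in the brass guide at (275,243). The averaged torque is -0.07 N m, which is the lock's friction, so the key is engaged and driving. I'll keep turning and watch joint 7's torque.

Request:
drive_tool:
  moves:
    - [[0.001,0.0003,0,0,0,-0.06,0],[0,0,0,0,0,-0.06,0],[0,0,0,0,0,0,0],[0,0,0,0,0,0,0]]

```text
time: 18.35
ee_pos: [0.4378, 0.2481, 0.0878]
eef_rot: [-0.355, 0.935, -0.0, -0.001]
ft_force: [-3.0, -3.1, 1.4]
width: 0.0256
grip_force: 35.0
```

```bash
cat >> st.py <<'E'
print("J7",s["joint_torque"][6])
E
python3 st.py
```

```text
18.35 [0.4378 0.2481 0.0878] -2.416161763490039 F [-3.0328 -3.0516  1.4466] M [-0.6459  0.9309  0.0065] q7 1.177359986010314 0.025609084105371733 34.99964313909004
J7 0.13244266156107187
```

Request:
drive_tool:
  moves:
    - [[0,0,0,0,0,-0.06,0],[0,0,0,0,0,-0.06,0],[0,0,0,0,0,0,0],[0,0,0,0,0,0,0]]

```text
time: 18.75
ee_pos: [0.438, 0.2481, 0.0878]
eef_rot: [-0.41, 0.912, -0.0, -0.001]
ft_force: [-2.8, -3.9, -0.7]
width: 0.0255
grip_force: 35.0
```

```bash
python3 st.py
```

```text
18.75 [0.438  0.2481 0.0878] -2.29588758438676 F [-2.8346 -3.8643 -0.7037] M [-0.9514  0.8126  0.0131] q7 1.2924048241025756 0.02547989526718716 34.99959902408591
J7 0.03337613423354924
```

Request:
drive_tool:
  moves:
    - [[0,0,0.0015,0,0,0,0],[0,0,0.0015,0,0,0,0],[0,0,0,0,0,0,0],[0,0,0,0,0,0,0]]

```text
time: 19.15
ee_pos: [0.4393, 0.2493, 0.0871]
eef_rot: [-0.41, 0.912, -0.0, 0.001]
ft_force: [-5.7, -6.9, 22.2]
width: 0.026
grip_force: 35.0
```

```bash
python3 st.py
```

```text
19.15 [0.4393 0.2493 0.0871] -2.2958068797242923 F [-5.6604 -6.859  22.1769] M [-1.6699  1.1995  0.0356] q7 1.2901665326539618 0.02596193310177384 35.00436218921095
J7 -0.021715476759709418
```

Request:
drive_tool:
  moves:
    - [[0,0,0,0,0,-0.1,0],[0,0,0,0,0,-0.1,0],[0,0,0,0,0,-0.1,0],[0,0,0,0,0,0,0],[0,0,0,0,0,0,0]]

```text
time: 19.65
ee_pos: [0.4395, 0.2494, 0.0871]
eef_rot: [-0.542, 0.84, -0.0, 0.001]
ft_force: [-4.8, -5.9, 19.5]
width: 0.0256
grip_force: 35.0
```

```bash
python3 st.py
```

```text
19.65 [0.4395 0.2494 0.0871] -1.9957938236165549 F [-4.7733 -5.939  19.4999] M [-1.4143  1.0298 -0.0262] q7 1.5793151850148601 0.02559610111287939 35.003983355127275
J7 0.20580160897225142
```

Request:
drive_tool:
  moves:
    - [[0,0,-0.0015,0,0,-0.05,0],[0,0,0,0,0,-0.05,0],[0,0,0,0,0,0,0],[0,0,0,0,0,0,0]]

```text
time: 20.05
ee_pos: [0.4391, 0.249, 0.0874]
eef_rot: [-0.583, 0.812, -0.0, 0.001]
ft_force: [-1.1, -3.3, 6.6]
width: 0.0259
grip_force: 35.0
```

```bash
python3 st.py
```

```text
20.05 [0.4391 0.249  0.0874] -1.8957709425772604 F [-1.0836 -3.2848  6.6403] M [-0.5486  0.3191 -0.0323] q7 1.6795873862097306 0.025879616336204368 35.00126909930259
J7 0.10507286991924047
```

Request:
drive_tool:
  moves:
    - [[0,0,0,0,0,-0.05,0],[0,0,0,0,0,-0.05,0],[0,0,0,0,0,0,0],[0,0,0,0,0,0,0]]

```text
time: 20.45
ee_pos: [0.4389, 0.2489, 0.0874]
eef_rot: [-0.623, 0.782, -0.0, 0.001]
ft_force: [-2.0, -3.1, 6.6]
width: 0.0257
grip_force: 35.0
```

```bash
python3 st.py
```

```text
20.45 [0.4389 0.2489 0.0874] -1.795784014588418 F [-2.0202 -3.1002  6.6007] M [-0.7669  0.4436 -0.0045] q7 1.7775296720426286 0.025654733427520348 35.00152230262756
J7 0.11638378025963902
```

Request:
drive_tool:
  moves:
    - [[0,0,0,0,0,0.1,0],[0,0,0,0,0,0.1,0],[0,0,0,0,0,0,0],[0,0,0,0,0,0,0]]

```text
time: 20.85
ee_pos: [0.4389, 0.2493, 0.0874]
eef_rot: [-0.544, 0.839, -0.0, 0.001]
ft_force: [-1.2, -0.8, 6.0]
width: 0.0259
grip_force: 35.0
```

```bash
python3 st.py
```

```text
20.85 [0.4389 0.2493 0.0874] -1.9916633987578658 F [-1.1873 -0.7555  5.9985] M [-0.192   0.2858 -0.0493] q7 1.607170460387728 0.025902418007966214 35.00163248274475
J7 -0.244560856372118
```

```bash
cat > mz.py <<'E'
from h import *
M=[];J=[]
for k in range(6):
    s=r.read_state();M.append(s["torque"][2]);J.append(s["joint_torque"][6]);r.camera("top")
print(s["time"],"yaw",yaw(s)%(2*np.pi),"Mz",np.mean(M),np.std(M)/6**.5,"J7",np.mean(J),s["ee_pos"],s["ft_force"])
E
python3 mz.py
```

```text
21.1 yaw 4.291826638484912 Mz 0.007911184809063708 0.012803843228484147 J7 -0.040162077493732795 [0.4389 0.2493 0.0874] [-0.4761 -2.0132  7.7285]
```

Request:
drive_tool:
  moves:
    - [[0,0,0,0,0,-0.1,0],[0,0,0,0,0,-0.1,0],[0,0,0,0,0,-0.1,0],[0,0,0,0,0,0,0]]

```text
time: 21.55
ee_pos: [0.4389, 0.2489, 0.0873]
eef_rot: [-0.664, 0.747, -0.0, 0.001]
ft_force: [-1.9, -3.9, 8.7]
width: 0.0261
grip_force: 35.0
```

```bash
python3 mz.py
```

```text
21.8 yaw 4.591655530058018 Mz -0.03096243204840983 0.008386666033309837 J7 0.43209617666434497 [0.4389 0.2489 0.0873] [-1.7706 -2.8269  8.2463]
```

Request:
drive_tool:
  moves:
    - [[0,0,0,0,0,-0.1,0],[0,0,0,0,0,-0.1,0],[0,0,0,0,0,-0.1,0],[0,0,0,0,0,0,0]]

```text
time: 22.25
ee_pos: [0.4388, 0.2489, 0.0873]
eef_rot: [0.769, -0.64, 0.0, -0.001]
ft_force: [-1.5, -3.5, 9.0]
width: 0.0256
grip_force: 35.0
```

```bash
python3 mz.py
```

```text
22.5 yaw 4.891706238037903 Mz -0.0013744573473126222 0.013197886240370492 J7 0.3980047112418106 [0.4389 0.2489 0.0873] [-1.8072 -3.8002  8.3153]
```

The key spins with almost no torque, so I doubt it is down in the hex. I'll measure its height in the grip from the scene picture taken while it hung free, using pixel profiles.

```bash
python3 - <<'E'
from h import *
i=r.camera_info("scene");Rm=cv2.Rodrigues(np.array(i["rvec"],float))[0];print("cam",-Rm.T@np.array(i["tvec"]).ravel())
for n,p in(("s2",(.4397,.25)),("s3",(.4385,.2488))):
    g=cv2.imread(f"pics/{n}.png");h=cv2.cvtColor(g,cv2.COLOR_BGR2HSV)
    print(n)
    for z in np.arange(.21,.06,-.004):
        u=proj("scene",[*p,z]);x,y=np.round(u).astype(int)
        print(round(z,3),(x,y),[tuple(int(q) for q in h[y,x+k]) for k in(-9,-6,-3,0,3,6,9)])
E
```

```text
cam [-0.0525  0.3239  0.6434]
s2
0.21 (np.int64(168), np.int64(227)) [(107, 56, 41), (21, 103, 82), (20, 137, 136), (60, 19, 40), (130, 13, 59), (107, 23, 99), (111, 15, 173)]
0.206 (np.int64(168), np.int64(229)) [(20, 108, 80), (21, 134, 135), (20, 114, 92), (103, 46, 77), (108, 33, 78), (105, 21, 96), (109, 16, 124)]
0.202 (np.int64(169), np.int64(231)) [(20, 135, 134), (20, 56, 55), (107, 45, 80), (102, 35, 73), (102, 34, 74), (103, 36, 49), (90, 14, 54)]
0.198 (np.int64(169), np.int64(233)) [(20, 110, 93), (106, 47, 71), (103, 40, 77), (103, 31, 74), (106, 45, 63), (107, 39, 46), (90, 16, 31)]
0.194 (np.int64(170), np.int64(235)) [(104, 41, 68), (105, 40, 77), (109, 36, 77), (105, 35, 58), (110, 35, 44), (103, 43, 42), (130, 21, 37)]
0.19 (np.int64(170), np.int64(237)) [(108, 34, 74), (109, 28, 74), (104, 42, 67), (96, 30, 42), (105, 34, 45), (101, 46, 44), (120, 26, 29)]
0.186 (np.int64(170), np.int64(238)) [(106, 37, 76), (105, 34, 76), (103, 35, 51), (115, 34, 45), (105, 23, 45), (105, 49, 42), (0, 7, 38)]
0.182 (np.int64(171), np.int64(240)) [(106, 38, 73), (100, 33, 46), (10
[... 9194 characters left out ...]
(283)) [(128, 38, 27), (80, 32, 24), (130, 32, 24), (18, 92, 128), (16, 96, 148), (20, 149, 159), (20, 141, 147)]
0.074 (np.int64(183), np.int64(285)) [(120, 53, 24), (113, 46, 22), (108, 58, 22), (16, 101, 169), (19, 136, 142), (19, 146, 184), (20, 140, 137)]
0.07 (np.int64(183), np.int64(286)) [(116, 94, 19), (120, 55, 23), (105, 41, 25), (19, 131, 132), (14, 24, 119), (19, 153, 190), (19, 142, 138)]
0.066 (np.int64(184), np.int64(287)) [(18, 133, 75), (117, 104, 22), (107, 51, 35), (16, 31, 124), (114, 33, 123), (19, 153, 148), (15, 140, 188)]
0.062 (np.int64(184), np.int64(289)) [(20, 146, 197), (20, 134, 120), (120, 31, 58), (120, 10, 122), (117, 21, 119), (20, 131, 146), (12, 132, 95)]
```

The heights agree with the key being fully down, with its tip near 40 mm. I'll read the torque while it is actually moving.

Request:
drive_tool:
  moves:
    - [[0,0,0,0,0,-0.06,0],[0,0,0,0,0,-0.06,0]]

```text
time: 22.75
ee_pos: [0.4389, 0.2489, 0.0873]
eef_rot: [0.805, -0.593, 0.0, -0.0]
ft_force: [-2.1, -1.6, 7.8]
width: 0.0257
grip_force: 35.0
```

```bash
python3 st.py
```

```text
22.75 [0.4389 0.2489 0.0873] -1.26925457609762 F [-2.0779 -1.5739  7.7856] M [-0.6914  0.4687 -0.0665] q7 2.303011653151892 0.025744199694077208 35.001974729821086
J7 -1.3085611537098885
```

Request:
drive_tool:
  moves:
    - [[0,0,0,0,0,-0.06,0]]

```text
time: 22.85
ee_pos: [0.4389, 0.2489, 0.0873]
eef_rot: [0.823, -0.568, 0.0, -0.001]
ft_force: [-1.7, -3.1, 7.8]
width: 0.0254
grip_force: 35.0
```

```bash
python3 st.py
```

```text
22.85 [0.4389 0.2489 0.0873] -1.2091543789459762 F [-1.7229 -3.0682  7.7569] M [-0.5995  0.4028  0.0024] q7 2.362137892089702 0.025408796025385066 35.00200451351702
J7 -1.2220515310764313
```

Request:
drive_tool:
  moves:
    - [[0,0,0,0,0,-0.06,0]]

```text
time: 22.95
ee_pos: [0.439, 0.249, 0.0874]
eef_rot: [0.839, -0.543, 0.0, -0.001]
ft_force: [-0.3, -2.6, 6.2]
width: 0.0257
grip_force: 35.0
```

```bash
python3 st.py
```

```text
22.95 [0.439  0.249  0.0874] -1.1491105603649145 F [-0.3485 -2.5949  6.2342] M [-0.4844  0.2269 -0.0458] q7 2.421224614643675 0.0256812476442882 35.00176979228854
J7 -1.2229547649621964
```

Request:
drive_tool:
  moves:
    - [[0,0,0,0,0,-0.06,0]]

```text
time: 23.05
ee_pos: [0.4391, 0.2491, 0.0874]
eef_rot: [0.855, -0.518, 0.0, -0.001]
ft_force: [-1.2, -2.5, 7.3]
width: 0.0253
grip_force: 35.0
```

```bash
python3 st.py
```

```text
23.05 [0.4391 0.2491 0.0874] -1.089084141039836 F [-1.203  -2.4771  7.2555] M [-0.4567  0.157   0.0275] q7 2.480406836520829 0.025284553012234243 35.00148286577314
J7 -1.2264986336231232
```

Request:
drive_tool:
  moves:
    - [[0,0,0,0,0,-0.06,0]]

```text
time: 23.15
ee_pos: [0.4392, 0.2492, 0.0874]
eef_rot: [0.871, -0.492, 0.001, -0.001]
ft_force: [-0.2, -1.9, 6.9]
width: 0.0261
grip_force: 35.0
```

```bash
python3 st.py
```

```text
23.15 [0.4392 0.2492 0.0874] -1.029110893523334 F [-0.2223 -1.9127  6.9194] M [-0.3596  0.0456  0.021 ] q7 2.539268246410692 0.026075289175010997 35.00132643152028
J7 -1.2154235690832138
```

Joint 7 torque is flat over the last 0.3 rad. The key's present angle matches the socket phase at the 2.7 stop, and the start phase matched about 0. So the lock most likely reached its stop and the key slipped over in its play. Joint 7 is near its limit, so I'll release the key upright and test with the cover.

Request:
drive_tool:
  moves:
    - [[0,0,0,0,0,0,0.65],[0,0,0,0,0,0,0.65],[0,0,0,0,0,0,0.65],[0,0,0,0,0,0,0.65],[0,0,0,0,0,0,0.65],[0,0,-0.015,0,0,0,0.65],[0,0,-0.02,0,0,0,0.65],[0,0,-0.025,0,0,0.05,0.65],[0,0,-0.02,0,0,0.1,0.65]]

```text
time: 24.05
ee_pos: [0.4382, 0.2491, 0.1679]
eef_rot: [0.83, -0.558, 0.0, -0.0]
ft_force: [1.7, 0.4, -0.6]
width: 0.0565
grip_force: 0.0
```

```bash
python3 st.py; python3 - <<'E'
from h import *
s=r.read_state()
for c in("wrist","scene","top"):
    save(c,"r_"+c)
    for n,z in dict(key_grip=.103,finger_bar=.074,dimmer_top=.079).items():
        for d in r.place_of(c,n)[:1]:print(c,n,np.round(d["at"],1),round(d["conf"],2),at(c,d["at"],z,s))
print("bar top view",at("top",(257.3,216.9),.08))
delta([.487,.078,.15],4.65)
E
```

```text
24.05 [0.4382 0.2491 0.1679] -1.1842488114560445 F [ 1.7352  0.4178 -0.5694] M [ 0.0917 -0.0451 -0.0443] q7 2.534189837467891 0.056460879498860285 0.0
J7 2.3962772637605667
wrist key_grip [278.3 230.4] 0.6 [0.4387 0.2476 0.103 ]
wrist finger_bar [275.1  10.7] 0.81 [0.4981 0.1079 0.074 ]
wrist dimmer_top [238.7 295.6] 0.6 [0.4448 0.3223 0.079 ]
scene key_grip [177.9 272.2] 0.63 [0.4432 0.2511 0.103 ]
scene dimmer_top [348.4 268.9] 0.16 [ 0.3253 -0.0201  0.079 ]
top dimmer_top [174.3 247.2] 0.64 [0.4449 0.3269 0.079 ]
bar top view [0.4944 0.1091 0.08  ]
tool shift [0.1765 0.0194 0.0163] rotvec [0.0007 0.0002 0.4513] yaw -1.1819227733241553 t 24.65
```

Request:
drive_tool:
  moves:
    - [[0.036,0.004,0,0,0,0,0],[0.036,0.004,0,0,0,0,0],[0.036,0.004,0,0,0,0,0],[0.036,0.004,0,0,0,0,0],[0.035,0.004,0,0,0,0,0],[0,0,0.01,0,0,0.115,0],[0,0,0.01,0,0,0.115,0],[0,0,0.01,0,0,0.115,0],[0,0,0.01,0,0,0.106,0],[0,0,0,0,0,0,0]]
  squeeze: 10

```text
time: 25.65
ee_pos: [0.5054, 0.1206, 0.0942]
eef_rot: [-0.663, 0.748, -0.017, -0.023]
ft_force: [0.3, -0.9, -0.8]
width: 0.0006
grip_force: 0.0
```

```bash
python3 st.py; python3 - <<'E'
from h import *
s=r.read_state()
for c in("wrist",):
    r.camera(c)
    for d in r.place_of(c,"finger_bar")[:1]:print(d,at(c,d["at"],.074,s))
delta([.487,.080,.0745],4.65)
E
```

```text
25.65 [0.5054 0.1206 0.0942] -1.6914330926206236 F [ 0.3018 -0.8681 -0.8391] M [ 0.2101 -0.011   0.0187] q7 2.176766209425044 0.0005500876997797098 0.0
J7 -1.9319108873605728
{'at': [288.7, 232.9], 'conf': 0.57} [0.4976 0.1061 0.074 ]
tool shift [0.0418 0.014  0.0233] rotvec [ 0.0061 -0.0553 -0.0536] yaw -1.6866211872546182 t 25.75
```

Request:
drive_tool:
  moves:
    - [[0,0,-0.02,0,0,0,0],[0,0,-0.02,0,0,0,0],[0,0,0,0,0,0,0],[0,0,0,0,0,0,0]]

```text
time: 26.15
ee_pos: [0.5071, 0.1234, 0.1368]
eef_rot: [-0.664, 0.748, -0.017, -0.021]
ft_force: [-0.4, -0.3, -0.2]
width: 0.0007
grip_force: 0.0
```

```bash
python3 st.py; python3 - <<'E'
from h import *
s=r.read_state();print(s["joint_positions"],s["joint_vel"])
delta([.487,.080,.12],4.65)
delta([.487,.080,.12],1.51)
E
```

```text
26.15 [0.5071 0.1234 0.1368] -1.6897613126086364 F [-0.3662 -0.321  -0.1948] M [ 0.1125  0.0016 -0.0483] q7 2.212916612397289 0.0006931492082237537 0.0
J7 0.07122843526303768
[ 0.7262  0.583  -1.3832  1.774   0.6286  1.3435  2.2129] [-0.0059  0.0174  0.0238  0.0236  0.0073 -0.0075 -0.007 ]
tool shift [0.0445 0.0148 0.0193] rotvec [ 0.0037 -0.0548 -0.0566] yaw -1.6897613126086364 t 26.15
tool shift [0.0445 0.0148 0.0193] rotvec [-0.0845 -0.0058  3.0822] yaw -1.6897613126086364 t 26.15
```

Request:
drive_tool:
  moves:
    - [[0,0,-0.01,0,-0.027,0,0],[0,0,0,0,-0.027,0.1,0],[0,0,0,0,0,0.148,0],[0,0,0,0,0,0.148,0],[0,0,0,0,0,0.148,0],[0,0,0,0,0,0.148,0],[0,0,0,0,0,0.148,0],[0,0,0,0,0,0.148,0],[0,0,0,0,0,0.148,0],[0,0,0,0,0,0.148,0]]

```text
time: 27.15
ee_pos: [0.5063, 0.1236, 0.1453]
eef_rot: [-0.081, 0.997, -0.0, -0.002]
ft_force: [0.6, 0.4, -0.8]
width: 0.0006
grip_force: 0.0
```

Request:
drive_tool:
  moves:
    - [[0,0,0,0,0,0.148,0],[0,0,0,0,0,0.148,0],[0,0,0,0,0,0.148,0],[0,0,0,0,0,0.148,0],[0,0,0,0,0,0.148,0],[0,0,0,0,0,0.148,0],[0,0,0,0,0,0.148,0],[0,0,0,0,0,0.148,0],[0,0,0,0,0,0.148,0],[0,0,0,0,0,0.148,0]]

```text
time: 28.15
ee_pos: [0.5063, 0.1238, 0.1452]
eef_rot: [0.612, 0.791, -0.001, -0.001]
ft_force: [0.1, 0.1, 0.6]
width: 0.0007
grip_force: 0.0
```

```bash
python3 - <<'E'
from h import *
s=r.read_state();print(s["ee_pos"],yaw(s),s["joint_positions"],s["joint_vel"])
delta([.487,.078,.12],1.51)
E
```

```text
[0.5063 0.1238 0.1452] 1.8235550157117275 [ 0.4536  0.2802 -0.888   1.793   0.2334  1.1824 -0.2526] [-0.1865 -0.0673  0.2336  0.0064 -0.099  -0.0242 -1.3936]
tool shift [-0.0395 -0.03    0.0253] rotvec [-0.0036  0.0006  0.3136] yaw 1.8235550157117275 t 28.15
```

Request:
drive_tool:
  moves:
    - [[0,0,0,0,0,0.148,0],[0,0,0,0,0,0.148,0],[-0.024,-0.0085,0,0,0,0,0],[-0.024,-0.0085,0,0,0,0,0],[0,0,0.02,0,0,0,0],[0,0,0,0,0,0,0],[0,0,0,0,0,0,0]]

```text
time: 28.85
ee_pos: [0.4875, 0.0769, 0.1255]
eef_rot: [0.72, 0.694, -0.002, -0.001]
ft_force: [0.5, -1.1, 1.7]
width: 0.0004
grip_force: 0.0
```

```bash
python3 - <<'E'
from h import *
s=r.read_state();print(s["ee_pos"],yaw(s),s["joint_vel"])
r.camera("wrist")
for d in r.place_of("wrist","finger_bar")[:2]:print(d,at("wrist",d["at"],.074,s))
delta([.487,.077,.0745],1.51)
E
```

```text
[0.4875 0.0769 0.1255] 1.5339441522467858 [-0.0073 -0.0043 -0.0048 -0.0207 -0.0028 -0.0004 -0.0006]
{'at': [288.7, 191.5], 'conf': 0.82} [0.4968 0.109  0.074 ]
tool shift [-0.0002 -0.0009  0.0515] rotvec [-0.0025  0.0006  0.0242] yaw 1.5341830991479186 t 28.95
```

Request:
drive_tool:
  moves:
    - [[0,0,0.025,0,0,0.012,0],[0,0,0.02,0,0,0.012,0],[0,0,0.0055,0,0,0,0],[0,0,0,0,0,0,0],[0,0,0,0,0,0,0]]

```text
time: 29.45
ee_pos: [0.4881, 0.0768, 0.0758]
eef_rot: [0.728, 0.685, -0.001, -0.0]
ft_force: [-0.1, -0.5, 0.9]
width: -0.0001
grip_force: 0.0
```

Request:
drive_tool:
  moves:
    - [[0.008,0,0,0,0,0,0],[0.008,0,0,0,0,0,0],[0.004,0,0,0,0,0,0],[0.004,0,0,0,0,0,0],[0.004,0,0,0,0,0,0],[0,0,0,0,0,0,0]]

```text
time: 30.05
ee_pos: [0.4892, 0.1049, 0.0747]
eef_rot: [0.728, 0.685, -0.001, -0.001]
ft_force: [0.3, -0.3, -0.2]
width: 0.0006
grip_force: 0.0
```

Request:
drive_tool:
  moves:
    - [[0.006,0,0,0,0,0,0],[0.006,0,0,0,0,0,0],[0.006,0,0,0,0,0,0],[0,0,0,0,0,0,0]]

```text
time: 30.45
ee_pos: [0.4902, 0.1236, 0.0747]
eef_rot: [0.728, 0.685, -0.001, -0.001]
ft_force: [0.2, 0.5, 0.7]
width: 0.0005
grip_force: 0.0
```

```bash
python3 - <<'E'
from h import *
s=r.read_state();print(s["ee_pos"],s["ft_force"])
for c in("wrist","top"):
    save(c,"p_"+c)
    for d in r.place_of(c,"finger_bar")[:2]:print(c,d,at(c,d["at"],.074,s))
E
```

```text
[0.4902 0.1236 0.0747] [0.2377 0.5116 0.708 ]
wrist {'at': [289.8, 239.5], 'conf': 0.84} [0.4986 0.1404 0.074 ]
wrist {'at': [161.2, 31.1], 'conf': 0.16} [0.4457 0.2435 0.074 ]
```

The bar moved from y 0.109 to 0.140, so the cover slides and the lock is open. I'll push on to the stop.

Request:
drive_tool:
  moves:
    - [[0.008,0,0,0,0,0,0],[0.008,0,0,0,0,0,0],[0.008,0,0,0,0,0,0],[0.008,0,0,0,0,0,0],[0.008,0,0,0,0,0,0],[0.008,0,0,0,0,0,0],[0.008,0,0,0,0,0,0],[0.006,0,0,0,0,0,0],[0,0,0,0,0,0,0]]

```text
time: 31.55
ee_pos: [0.494, 0.1855, 0.0747]
eef_rot: [0.728, 0.685, -0.001, -0.001]
ft_force: [-0.3, -0.1, 1.0]
width: 0.0005
grip_force: 0.0
```

Request:
drive_tool:
  moves:
    - [[0.003,0,0,0,0,0,0],[0.003,0,0,0,0,0,0],[0,0,0,0,0,0,0]]

```text
time: 31.85
ee_pos: [0.4945, 0.1904, 0.0747]
eef_rot: [0.729, 0.685, -0.001, -0.001]
ft_force: [0.8, 0.2, -0.0]
width: 0.0006
grip_force: 0.0
```

Request:
drive_tool:
  moves:
    - [[0.002,0,0,0,0,0,0],[0.002,0,0,0,0,0,0],[0,0,0,0,0,0,0]]

```text
time: 32.15
ee_pos: [0.4948, 0.1942, 0.0746]
eef_rot: [0.729, 0.685, -0.001, -0.001]
ft_force: [-1.2, -1.2, 0.4]
width: 0.0003
grip_force: 0.4
```

Request:
drive_tool:
  moves:
    - [[0.002,0,0,0,0,0,0],[0,0,0,0,0,0,0]]

```text
time: 32.35
ee_pos: [0.4949, 0.1944, 0.0745]
eef_rot: [0.729, 0.684, -0.003, 0.0]
ft_force: [-2.1, -8.1, 4.4]
width: 0.0005
grip_force: 3.8
```

Request:
drive_tool:
  moves:
    - [[0.002,0,0,0,0,0,0],[0,0,0,0,0,0,0]]

```text
time: 32.55
ee_pos: [0.4949, 0.1946, 0.0744]
eef_rot: [0.729, 0.684, -0.004, 0.001]
ft_force: [-4.9, -13.4, 9.0]
width: 0.0001
grip_force: 7.0
```

```bash
python3 - <<'E'
from h import *
s=r.read_state();print(s["ee_pos"],s["ft_force"])
for c in("wrist",):
    save(c,"p2_"+c)
    for n,z in(("finger_bar",.074),("key_grip",.103)):
        for d in r.place_of(c,n)[:1]:print(c,d,at(c,d["at"],z,s))
E
```

```text
[0.4949 0.1946 0.0744] [ -4.8978 -13.3787   8.9585]
wrist {'at': [287.5, 244.1], 'conf': 0.6} [0.502  0.2091 0.074 ]
wrist {'at': [137.7, 189.7], 'conf': 0.79} [0.4413 0.2482 0.103 ]
```

The cover is at its stop: 13 N of resistance, and the bar at y 0.209 is 100 mm of travel. I'll back off, lift and go to the wheel.

Request:
drive_tool:
  moves:
    - [[-0.006,0,0,0,0,0,0],[-0.004,0,-0.02,0,0,0,0],[0,0,-0.03,0,0,0,0],[0,0,-0.03,0,0,0,0],[0.034,-0.015,0,0,0,0,0],[0.034,-0.015,0,0,0,0,0],[0.034,-0.015,0,0,0,0,0],[0.028,-0.014,0,0,0,0,0],[0,0,0,0,0,0,0],[0,0,0,0,0,0,0]]

```text
time: 33.7
ee_pos: [0.4435, 0.3223, 0.1546]
eef_rot: [0.728, 0.686, -0.001, -0.001]
ft_force: [-0.5, -0.5, -0.3]
width: 0.0005
grip_force: 0.0
```

```bash
cat > wl.py <<'E'
from h import *
s=r.read_state();print(s["ee_pos"],yaw(s),s["joint_vel"].max() if hasattr(s["joint_vel"],"max") else max(s["joint_vel"]))
im=save("wrist","wl_%d"%(s["time"]*100))
for n,z in(("dimmer_top",.079),("finger_bar",.074)):
    for d in r.place_of("wrist",n)[:1]:print(n,d,at("wrist",d["at"],z,s))
i=r.camera_info("wrist");K=np.array(i["mtx"]);T=np.array(i["T_tool_cam"])
Q=R.from_quat(s["eef_rot"]).as_matrix();Rw=Q@T[:3,:3];o=Q@T[:3,3]+s["ee_pos"]
def pw(P):
    p=(P-o)@Rw;u=p[...,:2]/p[...,2:];u=u*(1+i["k1"]*(u**2).sum(-1,keepdims=True));return u@K[:2,:2].T+K[:2,2]
hsv=cv2.cvtColor(im,cv2.COLOR_RGB2HSV)
# brightness/sat map along case y (rows) and case x (cols) on the wheel, plane z=.078
for dy in range(-24,25,2):
    row=[]
    for dx in (-6,-4,-2,0,2,4,6):
        y=dy/1000;z=.079-.02+np.sqrt(max(.0,.0004-y*y)) if abs(dy)<17 else .07
        p=np.array([.444+dx/1000+.06*y,.324+y,z]);u=pw(p);x,yy=np.round(u).astype(int)
        row.append(tuple(int(q) for q in hsv[yy,x,1:]) if 0<=x<560 and 0<=yy<420 else None)
    print(dy,row)
E
python3 wl.py
```

```text
[0.4435 0.3223 0.1546] 1.5107973051715649 0.03140537430832179
dimmer_top {'at': [274.8, 225.5], 'conf': 0.68} [0.4422 0.3236 0.079 ]
-24 [(179, 237), (173, 239), (175, 239), (174, 239), (178, 241), (173, 243), (170, 246)]
-22 [(166, 255), (166, 255), (163, 255), (161, 255), (166, 255), (159, 255), (145, 255)]
-20 [(161, 255), (162, 255), (165, 255), (159, 255), (164, 255), (164, 255), (151, 255)]
-18 [(174, 254), (172, 254), (174, 254), (175, 254), (174, 254), (174, 254), (159, 255)]
-16 [(100, 117), (11, 72), (7, 70), (11, 70), (11, 71), (4, 71), (170, 225)]
-14 [(98, 112), (18, 56), (19, 55), (23, 56), (9, 55), (14, 37), (169, 225)]
-12 [(171, 246), (26, 40), (28, 37), (27, 38), (15, 34), (26, 40), (170, 223)]
-10 [(166, 247), (46, 33), (23, 33), (16, 31), (25, 31), (31, 33), (162, 197)]
-8 [(166, 246), (23, 44), (34, 45), (17, 44), (16, 47), (28, 45), (166, 195)]
-6 [(168, 247), (24, 32), (33, 31), (33, 31), (26, 30), (17, 30), (153, 187)]
-4 [(166, 247), (15, 51), (10, 51), (18, 56), (22, 58), (22, 59), (149, 186)]
-2 [(166, 247), (23, 34), (9, 30), (16, 31), (10, 50), (14, 54), 
[... 358 characters left out ...]
, 56), (22, 57), (28, 54), (154, 209)]
10 [(180, 228), (16, 47), (22, 47), (27, 48), (30, 51), (29, 52), (155, 209)]
12 [(160, 239), (13, 39), (26, 40), (13, 38), (6, 40), (24, 43), (153, 210)]
14 [(159, 239), (21, 36), (25, 31), (9, 29), (25, 31), (24, 32), (156, 206)]
16 [(159, 239), (23, 34), (28, 37), (27, 38), (21, 37), (15, 50), (150, 209)]
18 [(163, 251), (153, 208), (149, 209), (149, 211), (149, 212), (146, 210), (142, 255)]
20 [(146, 255), (148, 255), (143, 255), (150, 255), (149, 255), (149, 255), (132, 255)]
22 [(137, 255), (149, 255), (147, 255), (148, 255), (146, 255), (152, 255), (140, 255)]
24 [(171, 253), (172, 252), (167, 249), (169, 249), (170, 250), (169, 251), (160, 252)]
```

The white line sits at the wheel's top, so the wheel's top is at (0.444, 0.324) and it reads off. I'll come down just right of its centre.

Request:
drive_tool:
  moves:
    - [[-0.006,0.0005,0.03,0,0,0,0],[0,0,0.03,0,0,0,0],[0,0,0.01,0,0,0,0],[0,0,0.002,0,0,0,0],[0,0,0,0,0,0,0],[0,0,0,0,0,0,0]]

```text
time: 34.45
ee_pos: [0.4444, 0.3161, 0.084]
eef_rot: [0.729, 0.685, -0.001, -0.001]
ft_force: [0.6, 0.1, -0.1]
width: 0.0002
grip_force: 0.0
```

```bash
python3 st.py
```

```text
34.45 [0.4444 0.3161 0.084 ] 1.5088131376922858 F [ 0.6496  0.0785 -0.1166] M [-0.0375 -0.1201 -0.0228] q7 -1.0313884494628869 0.00021768111776812458 0.0
J7 0.0028331288922345266
```

Request:
drive_tool:
  moves:
    - [[0,0,0.003,0,0,0,0],[0,0,0.0015,0,0,0,0],[0,0,0.001,0,0,0,0],[0,0,0,0,0,0,0],[0,0,0,0,0,0,0]]

```text
time: 34.95
ee_pos: [0.4444, 0.3164, 0.0788]
eef_rot: [0.729, 0.685, -0.0, -0.0]
ft_force: [-3.4, -2.7, 13.4]
width: 0.0004
grip_force: 6.7
```

Request:
drive_tool:
  moves:
    - [[0.002,0,0,0,0,0,0],[0.002,0,0,0,0,0,0],[0.002,0,0,0,0,0,0],[0.002,0,0,0,0,0,0],[0.002,0,0,0,0,0,0],[0.002,0,0,0,0,0,0],[0.002,0,0,0,0,0,0],[0.002,0,0,0,0,0,0],[0,0,0,0,0,0,0]]

```text
time: 35.85
ee_pos: [0.4454, 0.3329, 0.0788]
eef_rot: [0.728, 0.685, 0.0, -0.001]
ft_force: [-1.7, 1.9, 10.1]
width: 0.0005
grip_force: 5.2
```

Request:
drive_tool:
  moves:
    - [[0,0,-0.006,0,0,0,0],[0,0,-0.03,0,0,0,0],[0,0,-0.035,0,0,0,0],[0,0,0,0,0,0,0],[0,0,0,0,0,0,0]]

```text
time: 36.35
ee_pos: [0.4453, 0.3316, 0.1488]
eef_rot: [0.729, 0.685, -0.001, -0.0]
ft_force: [-0.4, -0.6, -0.5]
width: 0.0003
grip_force: 0.0
```

```bash
python3 wl.py
```

```text
[0.4453 0.3316 0.1488] 1.5087179330275564 0.030038983181397538
-24 [(8, 31), (9, 28), (25, 31), (129, 73), (159, 125), (17, 30), (25, 31)]
-22 [(20, 26), (24, 32), (9, 27), (168, 117), (178, 191), (0, 26), (36, 28)]
-20 [(28, 27), (8, 31), (27, 28), (170, 117), (181, 193), (39, 26), (9, 28)]
-18 [(9, 28), (17, 30), (8, 32), (163, 111), (177, 184), (16, 31), (17, 30)]
-16 [(21, 24), (9, 28), (34, 30), (0, 29), (17, 45), (18, 29), (7, 35)]
-14 [(10, 25), (18, 29), (9, 28), (25, 31), (7, 36), (24, 32), (100, 87)]
-12 [(20, 38), (33, 39), (21, 36), (33, 39), (21, 37), (14, 37), (126, 144)]
-10 [(36, 78), (24, 43), (24, 32), (32, 32), (31, 33), (30, 34), (126, 152)]
-8 [(169, 254), (30, 43), (45, 45), (44, 46), (28, 45), (42, 49), (123, 153)]
-6 [(173, 253), (32, 40), (38, 34), (30, 34), (38, 34), (30, 42), (125, 155)]
-4 [(167, 250), (19, 54), (22, 57), (30, 59), (27, 56), (21, 62), (127, 154)]
-2 [(162, 249), (26, 29), (16, 31), (18, 29), (12, 63), (20, 63), (123, 153)]
0 [(167, 249), (8, 66), (21, 73), (21, 73), (22, 71), (7, 73), (126, 154)]
2 [(165, 249), (23, 45), (17, 46), (15, 50)
[... 223 characters left out ...]
3, 54), (43, 53), (28, 55), (125, 153)]
10 [(179, 233), (19, 54), (15, 50), (25, 51), (10, 51), (16, 49), (132, 166)]
12 [(154, 242), (25, 41), (12, 44), (18, 43), (24, 42), (15, 51), (130, 167)]
14 [(157, 241), (6, 42), (0, 37), (6, 43), (5, 49), (9, 56), (127, 171)]
16 [(156, 242), (17, 169), (14, 170), (13, 156), (13, 61), (3, 73), (128, 172)]
18 [(156, 249), (139, 176), (141, 175), (137, 177), (140, 178), (154, 255), (147, 255)]
20 [(146, 255), (144, 255), (144, 255), (143, 255), (144, 255), (147, 255), (141, 255)]
22 [(119, 255), (143, 255), (143, 255), (142, 255), (151, 255), (147, 255), (141, 255)]
24 [(170, 250), (167, 250), (165, 250), (167, 250), (167, 252), (161, 253), (156, 254)]
```

```bash
python3 - <<'E'
from h import *
s=r.read_state();im=save("wrist","wl_f")
i=r.camera_info("wrist");K=np.array(i["mtx"]);T=np.array(i["T_tool_cam"])
Q=R.from_quat(s["eef_rot"]).as_matrix();Rw=Q@T[:3,:3];o=Q@T[:3,3]+s["ee_pos"]
hsv=cv2.cvtColor(im,cv2.COLOR_RGB2HSV)
print("cam",o)
for a in np.arange(.5,1.2,.05):
    row=[]
    for dx in(-3,-1.5,0,1.5,3):
        y=.02*np.sin(a);P=np.array([.444+dx/1000+.06*y,.3246+y,.059+.02*np.cos(a)])
        p=(P-o)@Rw;u=p[:2]/p[2];u=u*(1+i["k1"]*(u@u));u=K[:2,:2]@u+K[:2,2]
        row.append(tuple(int(q) for q in cv2.getRectSubPix(hsv,(1,1),u)[0,0,1:]))
    print(round(a,2),np.round(u,1),row)
for c in("top","scene"):
    g=save(c,"f_"+c)
    for n,z in dict(finger_bar=.074,key_grip=.103,candle_tin_0=0,gift_box=0).items():
        for d in r.place_of(c,n)[:2]:print(c,n,round(d["conf"],2),at(c,d["at"],z))
    if c=="scene":
        h=cv2.cvtColor(g,cv2.COLOR_RGB2HSV)
E
```

```text
cam [0.4508 0.4074 0.3081]
0.5 [280.5 224.6] [(19, 53), (23, 51), (27, 53), (28, 51), (22, 52)]
0.55 [280.5 223.3] [(20, 48), (25, 48), (22, 49), (22, 46), (15, 47)]
0.6 [280.5 222. ] [(21, 45), (24, 44), (19, 45), (25, 45), (17, 45)]
0.65 [280.5 220.7] [(26, 39), (25, 37), (13, 38), (21, 41), (26, 41)]
0.7 [280.5 219.4] [(23, 32), (12, 33), (14, 34), (18, 36), (18, 36)]
0.75 [280.5 218.2] [(14, 59), (20, 68), (11, 77), (15, 87), (13, 97)]
0.8 [280.5 217. ] [(8, 181), (7, 196), (6, 212), (6, 228), (5, 244)]
0.85 [280.5 215.9] [(10, 221), (12, 207), (13, 201), (13, 195), (13, 196)]
0.9 [280.5 214.8] [(8, 109), (7, 86), (9, 72), (9, 68), (8, 72)]
0.95 [280.5 213.7] [(12, 60), (17, 44), (15, 46), (21, 54), (33, 63)]
1.0 [280.5 212.7] [(96, 124), (82, 110), (83, 121), (94, 137), (101, 153)]
1.05 [280.5 211.7] [(144, 231), (150, 236), (155, 247), (155, 248), (153, 249)]
1.1 [280.5 210.8] [(147, 255), (149, 254), (148, 255), (148, 255), (148, 255)]
1.15 [280.5 210. ] [(143, 255), (143, 255), (142, 255), (144, 255), (142, 255)]
top finger_bar 0.96 [0.5028 0.2102 0.074 ]
top key_grip 0.66 [ 0.3686 -0.0529  0.103 ]
top candle_tin_0 0.81 [ 0.38   -0.0557  0.    ]
top candle_tin_0 0.6 [ 0.6305 -0.1277  0.    ]
top gift_box 0.75 [ 0.6397 -0.235   0.    ]
scene key_grip 0.76 [0.4375 0.2471 0.103 ]
scene candle_tin_0 0.92 [ 0.6164 -0.1299  0.    ]
scene candle_tin_0 0.91 [ 0.3812 -0.0655  0.    ]
scene gift_box 0.96 [ 0.6441 -0.2416  0.    ]
```

```bash
python3 -c "
from bench import r
print(r.close_job())"
```

```text
the job is handed in; nothing more can be done
None
```

I handed the job in at about 37 s. The cover is fully open at its stop, the dimmer sits on the third click, the key is left standing in the lock, and the tins and gift box are where they were. The lock reaching its stop is inferred: the cover slid freely and the key's angle matched 2.7 rad, but I never felt a clear stop and the key seems to have slipped round in the socket.

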